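# Set the drilling jig's clamp bar with setting blades

### The arm

A 6-joint arm with a two-finger parallel gripper is mounted at the origin on the work surface. World frame = base frame: x ahead of the robot, y to its left, z up, the work surface at z = 0. Lengths are in mm, angles in degrees, forces in N, time in s.
With the tool pointing down it reaches from about 300 to 850 mm from the base axis. Payload 4.2 kg.
Tool frame: the origin (TCP) lies on the centre line of the jaws, within the pads' length; the fingertips stand 14 mm ahead of it and the grasp point (between the pads) lies 5 mm behind it; z points along the fingers, y is the line along which they close (so a half turn about z gives the same grasp; the last joint's range is limited). The gripper opens to 91 mm and grips with 3 to 60 N. Pads are 32 mm wide; open, the fingers measure 118 mm over their backs; the gripper's body (76 mm by 178 mm) begins 60 mm behind the grasp point.
Start: joints at [-73.052, 18.312, 89.639, -0, 72.044, -1.146], TCP at [178.585, -546.58, 227.976] pointing down, gripper open.
Joint ranges: [-177.97, 177.97], [-48.28, 115.42], [12.27, 149.76], [-77.06, 257.06], [2.81, 150.46], [-146.56, 146.56]. Speed limits (degrees/s): [147.25, 147.25, 180, 180, 180, 180].

### API

Orientations are given as [roll, pitch, yaw] about the fixed x, y, z axes, in that order (R = Rz(yaw) Ry(pitch) Rx(roll)).
In Python, from workcell import env gives the robot as it stands.
- The arm moves only by the tool arm_command, never from a script. Its argument "motion" is a list of rows, each an object with "offset": the shift along the tool's x, y, z in m, a list of three; "spin": the turn about the tool's z in rad. In form: [{"offset": [tx, ty, tz], "spin": spin}, ...]. A call has 1 to 5 rows; each row shifts and turns the commanded pose from where the row before left it, along the tool's axes as they then stand; what a row does not reach is not made up. A row lasts 1/8 s, in which the tool goes at most 62.5 mm and 10.7 degrees, less where a joint would pass 70% of its speed; a pose out of reach is approached as far as the arm can. A call with a gripper value outside its range is refused whole. "jaw" is the finger opening in m, from 0 to 0.0912, set as the call begins (left out, the last holds). The fingers move at their own pace and stop on an object; "newtons" is the grip in N (left out, the last holds). Time passes only in rows, so rows that do not move let the fingers close. It gives the time, the measured TCP pose, the force, the opening and the grip force at its end, in the units of the state.
- env.state(): the state, without advancing time (a new reading comes with each control period).
- env.grab_frame(name): name is "scene" or "top" or "wrist"; returns (picture, depth): 384x512x3 uint8, blue, green, red; 384x512 float32, mm along the optical axis (not along the pixel's ray), 0 where there is no reading.
- env.camera_model(name): a dict with "fx", "fy", "cx", "cy" (pixels), "eye" and "rotation" of the camera in the world; the wrist camera has in their place "hand_eye" (4x4, takes a point from camera to tool coordinates, whose origin is the TCP and whose axes are the flange's). Camera axes: x right, y down, z forward; pixel columns grow to the right and rows downward; lengths in mm; the calibration is good to about 2 mm. A picture is of the moment at which its call begins: read the wrist's pose just before it. camera_model takes no time and is no camera call.
- env.job_done(): hands the job in; it is judged then, once.
Trained networks look in the newest picture that a camera, given by its name, has taken for a name from the list of things; names that differ only in an ending like _2 or _b are one class to them, and where a whole thing is asked for, a point or a joint stands for the part that bears it (a point fixed in the world has none). Each returns a list of dicts, best first, with "score" (0 to 1); they miss things now and then, are a little off and sometimes report something else, mostly with a low value. They report only what shows in the picture. A call takes as long as a camera call.
- env.boxes_of(camera, target): "bbox" ([left, top, right, bottom] in pixels, round what is visible of it).
- env.pinpoint(camera, target): "location" ([column, row] in pixels: a listed point, or the origin of a listed thing).
The state is a dict: "time_s": time; "qpos": joint angles; "qvel": joint speeds; "effort": joint torques, N m; "ee_pos": TCP position; "ee_rot": TCP orientation; "force": force on the tool from outside, world axes, zero at the start; "torque": the same for the moment, N m; "gripper_width": finger opening in mm; "gripper_force": force on a finger pad.
Only numpy, scipy, OpenCV 4.12 (cv2) and the standard library are available. Lean on these libraries where they do the work, as an engineer would, in place of code of your own. Each camera call takes 0.05 s, during which the arm holds its last target. There are 200 camera calls.

### The job

Get the drilling jig ready: first clear the channel offcuts off its deck into the grey scrap tray. Then slide every setting blade on the bench, tip first, under the clamp bar, one to a bay, just so far that its scribed line is level with the front face of the bar, and only then start the clamp: turn the T-knob on the bar backwards (anticlockwise from above) until its thread clicks at the stop, then about a third of a turn forwards. Leave the blades lying in place with the knob so, and leave the other things on the bench where they are.

Things in the scene. Friction and masses are not known exactly. Their poses are not given: they have to be found in the camera images.
- jig: fixed drilling jig; origin under the centre of its steel base plate 175 x 182 x 15 mm (x, y, z), whose top is the deck. A grey clamp bar crosses it: x from 20 (front face, towards the robot) to 60 mm, y from -84 to 84, underside 23 and top 43 mm above the bench. Under it 18 mm spacers leave three open bays, centred on y = -50, 0 and 50 mm
- bay0 (a point): floor of a bay of the drilling jig, at the middle of its mouth, in the plane of the clamp bar's front face, on the deck; the blade goes in along +x. The bay is 32 mm wide, its roof (the bar) is 8 mm above the deck, and runs 40 mm deep; a strip 43 mm behind the mouth keeps a blade from passing through (11 mm too deep there). Bay at y = -50 mm of the jig
- bay1 (a point): as bay0, the middle bay
- bay2 (a point): as bay0, the bay at y = +50 mm of the jig
- knob (a joint): angle of the T-knob on the clamp bar, rad; grows clockwise seen from above (forwards, tightening). It starts between 0 and 0.5. Backwards the thread clicks at -0.6, just before a hard stop at -0.75; a third of a turn forwards from there is about 1.3 (0.9 to 1.8 will do); the far stop is at 2.4. It stays where it is left and needs about 0.1 N m
- knob_grip (a point): on the knob's axis (40 mm along x from the jig's origin), at mid-height of its black T grip, 67 mm above the bench. The grip is a bar 52 mm long (along this point's x), 12 mm thick (y), 20 mm tall; a white dot marks its +x end. At joint 0 it lies along the jig's x. The bar below it has its top 24 mm below this point
- bladeA_tab (a point): centre, half-way up, of blade A's upright finger tab (10 mm thick in x, 24 mm wide in y, rising 50 mm over the underside; this point is 25 mm over it). Plain aluminium, 55 g. The flat leaf is 94 mm long over all (x), 24 wide, 4 thick, tab at its rear end; x points to the free tip, 89 mm ahead of this point; z up. Two or three like blades are present; one may get knocked aside in mid-job
- bladeB_tab (a point): centre, half-way up, of blade B's upright finger tab (10 mm thick in x, 24 mm wide in y, rising 50 mm over the underside; this point is 25 mm over it). Plain aluminium, 55 g. The flat leaf is 94 mm long over all (x), 24 wide, 4 thick, tab at its rear end; x points to the free tip, 89 mm ahead of this point; z up. Two or three like blades are present; one may get knocked aside in mid-job
- bladeC_tab (a point): centre, half-way up, of blade C's upright finger tab (10 mm thick in x, 24 mm wide in y, rising 50 mm over the underside; this point is 25 mm over it). Plain aluminium, 55 g. The flat leaf is 94 mm long over all (x), 24 wide, 4 thick, tab at its rear end; x points to the free tip, 89 mm ahead of this point; z up. Two or three like blades are present; one may get knocked aside in mid-job
- bladeA_line (a point): the middle of the black scribed line across the top of blade A's leaf, 32 mm behind the tip and 57 mm ahead of the tab's centre; same axes as the tab point
- bladeB_line (a point): the middle of the black scribed line across the top of blade B's leaf, 32 mm behind the tip and 57 mm ahead of the tab's centre; same axes as the tab point
- bladeC_line (a point): the middle of the black scribed line across the top of blade C's leaf, 32 mm behind the tip and 57 mm ahead of the tab's centre; same axes as the tab point
- offcutA_mid (a point): centre (half-way up) of offcut A, a sawn stub of aluminium U channel open at the top: 34 mm long (its x), 26 mm wide (y) over two 4 mm walls, 30 mm tall, 30 g. Two or three offcuts are present, at first on the jig's deck in front of the bays
- offcutB_mid (a point): centre (half-way up) of offcut B, a sawn stub of aluminium U channel open at the top: 34 mm long (its x), 26 mm wide (y) over two 4 mm walls, 30 mm tall, 30 g. Two or three offcuts are present, at first on the jig's deck in front of the bays
- offcutC_mid (a point): centre (half-way up) of offcut C, a sawn stub of aluminium U channel open at the top: 34 mm long (its x), 26 mm wide (y) over two 4 mm walls, 30 mm tall, 30 g. Two or three offcuts are present, at first on the jig's deck in front of the bays
- tray: grey open scrap tray fixed to the bench, 150 x 200 x 35 mm outside (x, y, z), walls and floor 4 mm; origin under its centre
- chuckkey: drill chuck key, dark steel, about 80 mm long; leave alone
- angle: white angle strip 120 mm long with two holes, 30 mm high; leave alone
- hacksaw: hacksaw with wooden handle lying behind the jig, about 430 mm long; leave alone
- pliers: pliers with red handles, 150 mm; leave alone
- holder: black battery holder 75 x 65 x 16 mm; leave alone
- oil: yellow oil bottle 44 mm in diameter, 110 mm tall; leave alone
- driver: screwdriver; leave alone

How it is judged (in metres and radians):
On the way, in this order (a step that is already met when the one before it is completed fails the run):
1. every offcut lies in the scrap tray (x of offcutA_mid in the frame of tray between -0.071 and 0.071 m and y of offcutA_mid in the frame of tray between -0.096 and 0.096 m and z of each of offcutA_mid, offcutB_mid, offcutC_mid in the frame of tray below 0.036 m and linear speed of each of offcutA, offcutB, offcutC below 0.02 m/s and x of offcutB_mid in the frame of tray between -0.071 and 0.071 m and y of offcutB_mid in the frame of tray between -0.096 and 0.096 m and x of offcutC_mid in the frame of tray between -0.071 and 0.071 m and y of offcutC_mid in the frame of tray between -0.096 and 0.096 m), for 0.2 s.
2. every blade lies under the bar, one to a bay, its line level with the bar's front face (x of bladeA_line in the frame of jig between 0.016 and 0.024 m and z of bladeA_line in the frame of jig between 0.015 and 0.027 m and x of each of bladeA_tab, bladeB_tab, bladeC_tab in the frame of jig below 0 m and angle between the x axis of each of bladeA_line, bladeB_line, bladeC_line and the x axis of jig, either way round below 0.2 rad and angle between each of bladeA_line, bladeB_line, bladeC_line's own z axis and vertical below 0.15 rad and linear speed of each of bladeA, bladeB, bladeC below 0.02 m/s and (y of bladeA_line in the frame of jig between -0.059 and -0.041 m or y of bladeA_line in the frame of jig between -0.009 and 0.009 m or y of bladeA_line in the frame of jig between 0.041 and 0.059 m) and x of bladeB_line in the frame of jig between 0.016 and 0.024 m and z of bladeB_line in the frame of jig between 0.015 and 0.027 m and (y of bladeB_line in the frame of jig between -0.059 and -0.041 m or y of bladeB_line in the frame of jig between -0.009 and 0.009 m or y of bladeB_line in the frame of jig between 0.041 and 0.059 m) and x of bladeC_line in the frame of jig between 0.016 and 0.024 m and z of bladeC_line in the frame of jig between 0.015 and 0.027 m and (y of bladeC_line in the frame of jig between -0.059 and -0.041 m or y of bladeC_line in the frame of jig between -0.009 and 0.009 m or y of bladeC_line in the frame of jig between 0.041 and 0.059 m)), for 0.3 s.
3. the knob is turned backwards until the thread clicks (value of joint knob below -0.6 rad), for 0.1 s.
4. the knob is turned about a third of a turn forwards (value of joint knob between 0.9 and 1.8 rad), for 0.2 s.
At the end, for the whole second after the job is handed in: Every blade present lies flat and at rest in a bay of its own, tip inwards, its scribed line within 4 mm of the plane of the bar's front face; the knob stands 0.9 to 1.8 rad forwards; every offcut present is at rest in the tray (all of step 1 and all of step 2 and all of step 4 and velocity of joint knob between -0.1 and 0.1 rad/s); the robot touches nothing.
It fails at once if another thing on the bench is moved by more than 50 mm (distance of any of chuckkey, angle, hacksaw, pliers, holder, oil, driver from where it was at the start of the episode above 0.05 m).
Of bladeA, bladeB, bladeC only 2 to 3 are there at a start; the rules pass over those that are not, and their reading is None.
Of offcutA, offcutB, offcutC only 2 to 3 are there at a start; the rules pass over those that are not, and their reading is None.
At some moment in a run one of bladeA, bladeB, bladeC may be knocked a few centimetres aside while the robot is not near it.
It also fails if it takes over 210 s, if anything falls off the work surface, if the arm or the gripper's body presses on something with over 40 N, if the wrist force passes 120 N, or if a joint passes its speed limit or range.

## Working session

There is one attempt and no reset: what is moved stays moved. The work goes in short steps, Python scripts to look and compute and a tool call to move; the robot and the scene stay as the last step left them, time stands still between calls to the robot, and variables do not carry over. Pictures are saved under pics/ and viewed, at most 14 in all, crops included, and the job is handed in when it is done.

Besides the shell and the picture viewer there is one more tool, called after "Call:" as name([rows], argument=value, ...), one row to a line, values as JSON. arm_command: Moves the arm, as the interface text tells. Its arguments: {"type":"object","properties":{"motion":{"type":"array"},"jaw":{"type":"number"},"newtons":{"type":"number"}},"required":["motion"]}

```bash
ls; mkdir -p pics; cat > h.py <<'E'
import numpy as np, cv2
from workcell import env
from scipy.spatial.transform import Rotation as R
def tool():
    s=env.state(); T=np.eye(4); T[:3,:3]=R.from_euler('xyz',s['ee_rot'],degrees=True).as_matrix(); T[:3,3]=s['ee_pos']; return T
def cam(name):
    m=env.camera_model(name)
    if name=='wrist': T=tool()@np.array(m['hand_eye'])
    else:
        T=np.eye(4); T[:3,:3]=np.array(m['rotation']); T[:3,3]=m['eye']
    return m,T
def px2w(name,uv,z,mT=None):
    m,T=mT or cam(name)
    d=T[:3,:3]@np.array([(uv[0]-m['cx'])/m['fx'],(uv[1]-m['cy'])/m['fy'],1]); o=T[:3,3]
    return o+d*(z-o[2])/d[2]
def w2px(name,p,mT=None):
    m,T=mT or cam(name); c=T[:3,:3].T@(np.array(p)-T[:3,3]); return np.array([m['fx']*c[0]/c[2]+m['cx'],m['fy']*c[1]/c[2]+m['cy']])
E
python3 - <<'E'
from h import *
print(env.state())
for n in('scene','top'):
    im,d=env.grab_frame(n); cv2.imwrite(f'pics/{n}0.png',im); m,T=cam(n); print(n,m)
    Z={'jig':0,'knob_grip':67,'bladeA_tab':25,'bladeA_line':4,'offcutA_mid':30,'tray':0,'bay0':15,'bay1':15,'bay2':15}
    for k,z in Z.items():
        try:
            for r in env.pinpoint(n,k)[:4]: print(n,k,round(r['score'],2),np.round(r['location']),np.round(px2w(n,r['location'],z)))
        except Exception as e: print(k,e)
print(env.camera_model('wrist'))
E
```

```text
pics
{'time_s': 0.0, 'qpos': array([-7.30525180e+01,  1.83475390e+01,  8.97079287e+01, -8.11979641e-04,
        7.20428899e+01, -1.14509540e+00]), 'qvel': array([-0.12483439, -0.01891508, -0.04520903,  0.0350583 , -0.03770519,
       -0.04252045]), 'effort': array([ 1.03696737e-03, -4.12463272e+01, -2.31972921e+01,  7.28880661e-02,
        4.58789896e-02, -1.50251726e-04]), 'ee_pos': array([ 178.42822548, -546.09454879,  227.15106302]), 'ee_rot': array([-1.79901647e+02, -1.19377133e-03,  1.80928274e+01]), 'force': array([-0.6389497 ,  0.05842856, -0.01628734]), 'torque': array([ 0.00184192,  0.08527778, -0.00136547]), 'gripper_force': 0.0, 'gripper_width': 91.2841148548753}
scene {'fx': 380.0556857378753, 'fy': 380.0556857378753, 'cx': 259.1991418321142, 'cy': 186.55800865023684, 'eye': array([ 956.86177324, -666.20825196,  728.90372688]), 'rotation': array([-129.8597715 ,   -0.40517652,   34.52394724])}
scene jig 0.55 [270. 206.] [  228. -1395.     0.]
scene jig 0.48 [263. 215.] [  228. -1395.     0.]
scene jig 0.34 [360. 172.] [  228. -1395.     0.]
scene jig 0.32 [253. 264.] [  22
[... 1916 characters left out ...]

top bay1 0.79 [226. 197.] [ -951. -1353.    15.]
top bay1 0.59 [256. 204.] [ -951. -1353.    15.]
top bay2 0.85 [246. 200.] [ -951. -1353.    15.]
top bay2 0.79 [226. 197.] [ -951. -1353.    15.]
top bay2 0.59 [256. 204.] [ -951. -1353.    15.]
{'fx': 335.1871978701662, 'fy': 335.1871978701662, 'cx': 250.4400116861261, 'cy': 198.3047358123781, 'hand_eye': array([[-9.11666302e-05, -9.68488181e-01, -2.49059502e-01,
         6.90389614e+01],
       [ 9.99999505e-01,  1.58500405e-04, -9.82385138e-04,
         1.42153101e+00],
       [ 9.90904427e-04, -2.49059469e-01,  9.68487687e-01,
        -1.56131219e+02],
       [ 0.00000000e+00,  0.00000000e+00,  0.00000000e+00,
         1.00000000e+00]])}
```

```bash
sed -i "s/T\[:3,:3\]=np.array(m\['rotation'\])/T[:3,:3]=R.from_euler('xyz',m['rotation'],degrees=True).as_matrix()/" h.py
python3 - <<'E'
from h import *
Z={'jig':0,'knob_grip':67,'bladeA_tab':25,'bladeA_line':4,'offcutA_mid':30,'tray':0,'bay0':15}
for n in('scene','top'):
    im,d=env.grab_frame(n)
    for k,z in Z.items():
        for r in env.pinpoint(n,k)[:5]: print(n,k,round(r['score'],2),np.round(r['location']),np.round(px2w(n,r['location'],z)))
    if n=='top':
        cv2.imwrite('pics/top1.png',cv2.resize(im[130:330,60:420],None,fx=2.2,fy=2.2,interpolation=cv2.INTER_CUBIC))
E
```

```text
scene jig 0.72 [269. 206.] [538.   3.   0.]
scene knob_grip 0.44 [283. 193.] [577.   5.  67.]
scene bladeA_tab 0.61 [181. 232.] [ 422. -230.   25.]
scene bladeA_tab 0.31 [ 94. 300.] [ 409. -479.   25.]
scene bladeA_line 0.94 [199. 241.] [ 467. -214.    4.]
scene bladeA_line 0.62 [154. 276.] [ 451. -354.    4.]
scene offcutA_mid 0.71 [248. 198.] [488. -32.  30.]
scene offcutA_mid 0.6 [271. 180.] [500.  70.  30.]
scene tray 0.88 [309. 143.] [474. 351.   0.]
scene tray 0.49 [178. 228.] [ 389. -209.   -0.]
scene bay0 0.82 [290. 198.] [578.  50.  15.]
scene bay0 0.62 [278. 206.] [566.   0.  15.]
scene bay0 0.58 [262. 214.] [548. -50.  15.]
top jig 0.74 [241. 209.] [541.   8.   0.]
top jig 0.65 [396. 263.] [ 387. -459.    0.]
top knob_grip 0.68 [245. 191.] [584.  -5.  67.]
top knob_grip 0.39 [244. 206.] [540.  -3.  67.]
top bladeA_tab 0.7 [318. 250.] [ 420. -223.   25.]
top bladeA_line 0.61 [318. 234.] [ 467. -228.    4.]
top bladeA_line 0.55 [308. 187.] [ 611. -196.    4.]
top offcutA_mid 0.52 [253. 230.] [475. -30.  30.]
top offcutA_mid 0.34 [321. 236.] [ 462. -230.   30.]
top tray 0.82 [124. 227.] [479. 359.   0.]
top tray 0.61 [243. 192.] [591.   2.   0.]
top tray 0.57 [243. 207.] [546.   2.   0.]
top tray 0.27 [398. 263.] [ 387. -464.    0.]
top bay0 0.94 [227. 198.] [570.  49.  15.]
top bay0 0.93 [246. 200.] [565.  -6.  15.]
top bay0 0.86 [259. 207.] [546. -46.  15.]
```

View pics/top1.png

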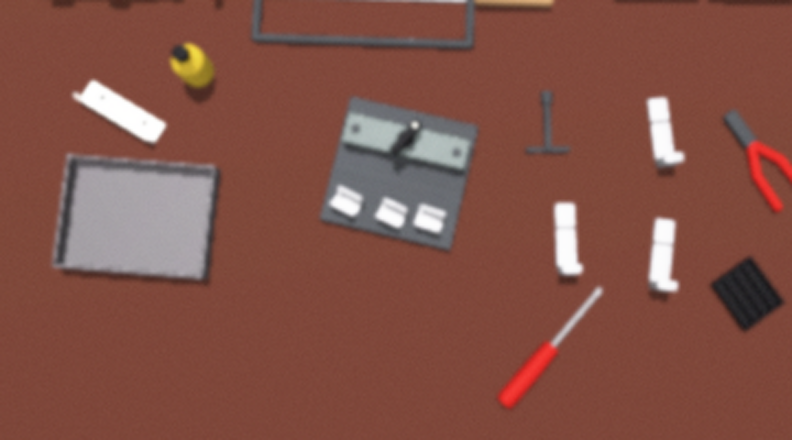

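View pics/scene0.png

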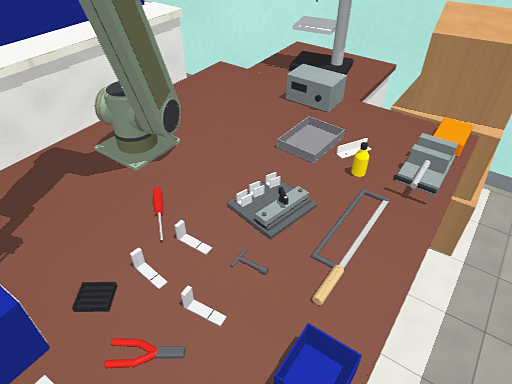

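Top view: three blades on the right (tabs at image ≈(319,252), (362,260), (364,202)), three offcuts on the deck in front of the bar, and the tray on the left at ≈(124,228). The scene view confirms this count.

```bash
cat >> h.py <<'E'
def plan(*wps,yaw0=None,pos0=None):
    """waypoints (x,y,z,yawdeg[,n]) -> rows in tool axes, per call of 5"""
    T=tool(); p=T[:3,3] if pos0 is None else np.array(pos0,float); y=np.degrees(np.arctan2(T[1,0],T[0,0])) if yaw0 is None else yaw0
    rows=[]
    for w in wps:
        q=np.array(w[:3],float); dy=(w[3]-y+180)%360-180
        n=int(max(np.ceil(np.linalg.norm(q-p)/55),np.ceil(abs(dy)/9),1)) if len(w)<5 else w[4]
        cur=p.copy(); cy=y
        for i in range(1,n+1):
            goal=p+(q-p)*i/n
            Rm=R.from_euler('xyz',[180,0,cy],degrees=True).as_matrix()
            o=np.round(Rm.T@(goal-cur)/1000,4); s=round(-np.radians(y+dy*i/n-cy),3)
            cur=cur+Rm@o*1000; cy-=np.degrees(s); rows.append((o+0.,s))
        rows.append(None); p,y=cur,cy
    k=0
    for r in rows:
        if r is None: print('--'); continue
        print('{"offset":[%g,%g,%g],"spin":%g},'%(*r[0],r[1]))
E
python3 -c "
from h import *
plan((470,0,280,76))"
```

```text
{"offset":[0.0372,-0.0358,-0.0043],"spin":-0.084},
{"offset":[0.0401,-0.0325,-0.0044],"spin":-0.084},
{"offset":[0.0427,-0.029,-0.0043],"spin":-0.085},
{"offset":[0.045,-0.0253,-0.0043],"spin":-0.084},
{"offset":[0.047,-0.0214,-0.0044],"spin":-0.084},
{"offset":[0.0485,-0.0174,-0.0043],"spin":-0.084},
{"offset":[0.0499,-0.0133,-0.0043],"spin":-0.085},
{"offset":[0.0509,-0.009,-0.0044],"spin":-0.084},
{"offset":[0.0514,-0.0047,-0.0043],"spin":-0.084},
{"offset":[0.0516,-0.0004,-0.0044],"spin":-0.084},
{"offset":[0.0514,0.004,-0.0043],"spin":-0.084},
{"offset":[0.051,0.0083,-0.0043],"spin":-0.085},
--
```

Call:
arm_command([
  {"offset": [0.037,-0.036,-0.004],"spin": -0.084},
  {"offset": [0.04,-0.0325,-0.0045],"spin": -0.084},
  {"offset": [0.043,-0.029,-0.0045],"spin": -0.084},
  {"offset": [0.045,-0.025,-0.0045],"spin": -0.084},
  {"offset": [0.047,-0.0215,-0.0045],"spin": -0.084},
])

```text
time_s: 2.42
ee_pos: [300.8, -317.4, 250.3]
ee_rot: [179.9, -0.0, 42.3]
force: [0.7, 0.3, -0.3]
gripper_width: 91.4
gripper_force: 0.0
```

Call:
arm_command([
  {"offset": [0.0485,-0.0175,-0.0045],"spin": -0.084},
  {"offset": [0.05,-0.013,-0.0045],"spin": -0.085},
  {"offset": [0.051,-0.009,-0.0045],"spin": -0.084},
  {"offset": [0.0515,-0.005,-0.0045],"spin": -0.084},
  {"offset": [0.0515,0,-0.0045],"spin": -0.084},
])

```text
time_s: 3.05
ee_pos: [422.8, -89.6, 272.9]
ee_rot: [179.9, 0.0, 66.4]
force: [-0.0, -1.0, -0.7]
gripper_width: 91.2
gripper_force: 0.0
```

Call:
arm_command([
  {"offset": [0.0515,0.004,-0.004],"spin": -0.084},
  {"offset": [0.051,0.008,-0.004],"spin": -0.085},
  {"offset": [0,0,0],"spin": 0},
])

```text
time_s: 3.42
ee_pos: [471.9, 2.6, 280.5]
ee_rot: [180.0, -0.0, 76.2]
force: [0.2, -1.0, -0.3]
gripper_width: 91.2
gripper_force: 0.0
```

```bash
python3 - <<'E'
from h import *
print(env.state()['time_s'],env.state()['ee_pos'],env.state()['ee_rot'])
mT=cam('wrist'); im,d=env.grab_frame('wrist'); np.save('w1.npy',d); cv2.imwrite('pics/w1.png',im)
for k,z in {'jig':0,'knob_grip':67,'offcutA_mid':30,'tray':0,'bay0':15}.items():
    for r in env.pinpoint('wrist',k)[:4]: print(k,round(r['score'],2),np.round(r['location']),np.round(px2w('wrist',r['location'],z,mT),1))
E
```

```text
3.425 [471.90774309   2.55209161 280.48620068] [ 1.79962102e+02 -3.94981824e-02  7.62424112e+01]
jig 0.68 [304. 150.] [544.    6.1   0. ]
knob_grip 0.63 [348. 156.] [581.2  -2.3  67. ]
offcutA_mid 0.86 [263. 200.] [477.9 -37.4  30. ]
bay0 0.93 [322. 192.] [553.9 -50.4  15. ]
bay0 0.86 [322. 110.] [574.   51.3  15. ]
bay0 0.75 [318. 155.] [558.7  -2.2  15. ]
```

View pics/w1.png

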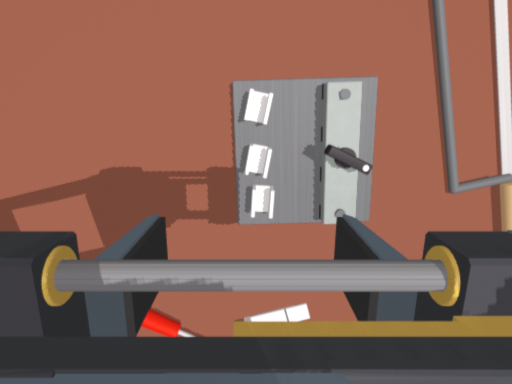

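Wrist view: jig with deck corners (235,80), (377,77), (368,222), (238,223). Offcuts are near (258,107), (258,160) and (262,200), the bar is at u≈340, and the knob's white dot is at (367,168).

```bash
cat >> h.py <<'E'
def cloud(d,mT):
    m,T=mT; v,u=np.mgrid[:d.shape[0],:d.shape[1]]
    P=np.stack([(u-m['cx'])/m['fx']*d,(v-m['cy'])/m['fy']*d,d],-1)@T[:3,:3].T+T[:3,3]; P[d<=0]=np.nan; return P
def blobs(P,zlo,zhi,box,amin=30):
    x0,x1,y0,y1=box; z=P[...,2]
    m=((z>zlo)&(z<zhi)&(P[...,0]>x0)&(P[...,0]<x1)&(P[...,1]>y0)&(P[...,1]<y1)).astype(np.uint8)
    n,l,s,c=cv2.connectedComponentsWithStats(m); out=[]
    for i in range(1,n):
        if s[i,4]>=amin:
            q=P[l==i]; r=cv2.minAreaRect(q[:,:2].astype(np.float32)); out.append((q,r)); print('n',s[i,4],'px',np.round(c[i]),'z',np.round(np.percentile(q[:,2],[5,50,95]),1),'ctr',np.round(r[0],1),'size',np.round(r[1],1),'ang',round(r[2],1))
    return out
E
python3 - <<'E'
from h import *
P=cloud(np.load('w1.npy'),cam('wrist'))
print('plate');blobs(P,8,60,(380,720,-130,130),500)
print('deck');blobs(P,11,19,(380,720,-130,130),300)
print('off');blobs(P,24,50,(380,540,-130,130),20)
print('bar');blobs(P,39,47,(530,700,-130,130),100)
print('knob');blobs(P,60,90,(530,700,-130,130),20)
print('tool floor z',np.nanmedian(P[20:60,20:200,2]))
E
```

```text
plate
n 19365 px [303. 148.] z [13.1 14.9 43.5] ctr [540.   -0.8] size [182.5 175.4] ang 77.5
deck
n 12539 px [287. 146.] z [12.9 14.3 17.8] ctr [540.   -0.6] size [182.  175.4] ang 77.5
n 465 px [366. 196.] z [12.9 14.1 15.5] ctr [606.2 -72.1] size [70.2 14.9] ang 76.0
off
n 114 px [249. 104.] z [43.1 44.4 45.9] ctr [487.   74.4] size [33.6  4. ] ang 64.1
n 131 px [268. 108.] z [31.4 44.1 45.5] ctr [506.8  64.9] size [33.6  4. ] ang 64.3
n 111 px [249. 159.] z [35.8 44.  45.7] ctr [471.8  13.7] size [33.2  4. ] ang 65.4
n 140 px [267. 162.] z [26.7 44.  45.3] ctr [491.6   4.2] size [34.   4.2] ang 65.5
n 108 px [253. 202.] z [31.  44.1 45.4] ctr [464.1 -38.7] size [34.  4.] ang 72.6
n 135 px [271. 202.] z [27.4 44.  45.6] ctr [484.9 -45.6] size [34.4  4. ] ang 72.5
bar
n 2322 px [343. 114.] z [40.7 42.2 43.8] ctr [587.8  30.7] size [85.9 40.5] ang 77.2
n 1823 px [339. 191.] z [40.8 42.2 43.8] ctr [569.9 -48.5] size [86.3 40.1] ang 77.7
knob
n 550 px [348. 159.] z [72.2 76.  77.4] ctr [578.6  -8.9] size [11.5 52. ] ang 49.9
tool floor z -0.5135579571023356
```

```bash
python3 - <<'E'
from h import *
plan((496.9,69.6,110,64.2,4),(496.9,69.6,32,64.2,3),(496.9,69.6,110,64.2,2),(480,295,110,64.2,4),(480,295,110,64.2,1),(480,295,24,64.2,2),(480,295,110,64.2,2),(481.7,9,110,65.4,6),(481.7,9,32,65.4,3))
E
```

```text
{"offset":[0.0188,0.0022,0.0426],"spin":0.051},
{"offset":[0.0188,0.0012,0.0426],"spin":0.051},
{"offset":[0.0189,0.0003,0.0426],"spin":0.05},
{"offset":[0.0189,-0.0007,0.0427],"spin":0.051},
--
{"offset":[0,0,0.026],"spin":0},
{"offset":[0,0,0.026],"spin":0},
{"offset":[0,0,0.026],"spin":0},
--
{"offset":[0,0,-0.039],"spin":0},
{"offset":[0,0,-0.039],"spin":0},
--
{"offset":[0.0489,-0.0283,0],"spin":0},
{"offset":[0.0489,-0.0284,0],"spin":0},
{"offset":[0.0489,-0.0283,0],"spin":0},
{"offset":[0.0489,-0.0283,0],"spin":0},
--
{"offset":[0,0,0],"spin":0},
--
{"offset":[0,0,0.043],"spin":0},
{"offset":[0,0,0.043],"spin":0},
--
{"offset":[0,0,-0.043],"spin":0},
{"offset":[0,0,-0.043],"spin":0},
--
{"offset":[-0.0428,0.021,0],"spin":-0.003},
{"offset":[-0.0429,0.0209,0],"spin":-0.004},
{"offset":[-0.0429,0.0206,0],"spin":-0.003},
{"offset":[-0.043,0.0206,0],"spin":-0.004},
{"offset":[-0.0431,0.0204,0],"spin":-0.003},
{"offset":[-0.0431,0.0203,0],"spin":-0.004},
--
{"offset":[0,0,0.026],"spin":0},
{"offset":[0,0,0.026],"spin":0},
{"offset":[0,0,0.026],"spin":0},
--
```

Call:
arm_command([
  {"offset": [0.019,0.002,0.0425],"spin": 0.051},
  {"offset": [0.019,0.001,0.0425],"spin": 0.051},
  {"offset": [0.019,0,0.0425],"spin": 0.05},
  {"offset": [0.019,-0.001,0.0425],"spin": 0.051},
  {"offset": [0,0,0],"spin": 0},
], jaw=0.055, newtons=15)

```text
time_s: 4.35
ee_pos: [494.4, 71.1, 108.0]
ee_rot: [-179.7, 0.2, 64.4]
force: [0.2, 0.7, 0.1]
gripper_width: 54.9
gripper_force: 0.0
```

Call:
arm_command([
  {"offset": [0,0,0.026],"spin": 0},
  {"offset": [0,0,0.026],"spin": 0},
  {"offset": [0,0,0.026],"spin": 0},
  {"offset": [0,0,0],"spin": 0},
])

```text
time_s: 4.85
ee_pos: [496.2, 70.5, 32.8]
ee_rot: [-179.9, 0.1, 64.3]
force: [-0.5, 0.2, 0.0]
gripper_width: 55.1
gripper_force: 0.0
```

Call:
arm_command([
  {"offset": [0,0,0],"spin": 0},
  {"offset": [0,0,0],"spin": 0},
  {"offset": [0,0,0],"spin": 0},
  {"offset": [0,0,0],"spin": 0},
], jaw=0.01)

```text
time_s: 5.35
ee_pos: [497.0, 71.6, 33.2]
ee_rot: [179.9, -0.0, 64.3]
force: [0.2, 0.5, 5.5]
gripper_width: 26.1
gripper_force: 15.0
```

Call:
arm_command([
  {"offset": [0,0,-0.039],"spin": 0},
  {"offset": [0,0,-0.039],"spin": 0},
  {"offset": [0.049,-0.0285,0],"spin": 0},
  {"offset": [0.049,-0.0285,0],"spin": 0},
  {"offset": [0.049,-0.0285,0],"spin": 0},
])

```text
time_s: 5.98
ee_pos: [482.9, 242.7, 110.6]
ee_rot: [180.0, -0.0, 64.3]
force: [0.8, -0.3, -0.3]
gripper_width: 25.9
gripper_force: 15.0
```

Call:
arm_command([
  {"offset": [0.049,-0.0285,0],"spin": 0},
  {"offset": [0,0,0],"spin": 0},
  {"offset": [0,0,0.043],"spin": 0},
  {"offset": [0,0,0.043],"spin": 0},
  {"offset": [0,0,0],"spin": 0},
])

```text
time_s: 6.6
ee_pos: [477.1, 295.7, 22.3]
ee_rot: [-179.8, 0.3, 64.3]
force: [-0.4, 0.0, -0.2]
gripper_width: 25.9
gripper_force: 15.0
```

Call:
arm_command([
  {"offset": [0,0,0],"spin": 0},
  {"offset": [0,0,0],"spin": 0},
  {"offset": [0,0,0],"spin": 0},
], jaw=0.055)

```text
time_s: 6.98
ee_pos: [479.3, 297.8, 25.6]
ee_rot: [179.9, -0.1, 64.3]
force: [-0.8, -0.0, -0.5]
gripper_width: 52.8
gripper_force: 0.0
```

Call:
arm_command([
  {"offset": [0,0,-0.043],"spin": 0},
  {"offset": [0,0,-0.043],"spin": 0},
  {"offset": [-0.043,0.0205,0],"spin": -0.003},
  {"offset": [-0.043,0.0205,0],"spin": -0.004},
  {"offset": [-0.043,0.0205,0],"spin": -0.003},
])

```text
time_s: 7.6
ee_pos: [478.7, 153.5, 111.3]
ee_rot: [179.9, -0.1, 65.0]
force: [0.8, -0.4, -0.2]
gripper_width: 54.8
gripper_force: 0.0
```

Call:
arm_command([
  {"offset": [-0.043,0.0205,0],"spin": -0.004},
  {"offset": [-0.043,0.0205,0],"spin": -0.003},
  {"offset": [-0.043,0.0205,0],"spin": -0.004},
  {"offset": [0,0,0],"spin": 0},
])

```text
time_s: 8.1
ee_pos: [480.3, 9.4, 111.1]
ee_rot: [179.9, 0.0, 65.3]
force: [-0.3, 0.6, 0.9]
gripper_width: 55.2
gripper_force: 0.0
```

```bash
python3 - <<'E'
from h import *
print(env.state()['ee_pos'])
plan((481.7,9,32,65.4,3),(481.7,9,110,65.4,2),(484,410,110,65.4,8),(484,410,24,64.2,2),(484,410,110,64.2,2),(474.5,-42.2,110,72.5,9))
E
```

```text
[480.26777516   9.38391424 111.10383963]
{"offset":[0.0001,0.0005,0.0264],"spin":-0.001},
{"offset":[0.0001,0.0005,0.0263],"spin":-0},
{"offset":[0,0.0005,0.0264],"spin":-0.001},
--
{"offset":[0,0,-0.039],"spin":-0},
{"offset":[0,0,-0.039],"spin":-0},
--
{"offset":[0.0457,-0.0206,0],"spin":-0},
{"offset":[0.0457,-0.0206,0],"spin":-0},
{"offset":[0.0457,-0.0206,0],"spin":-0},
{"offset":[0.0457,-0.0207,0],"spin":-0},
{"offset":[0.0457,-0.0206,0],"spin":-0},
{"offset":[0.0457,-0.0206,0],"spin":-0},
{"offset":[0.0457,-0.0206,0],"spin":-0},
{"offset":[0.0457,-0.0206,0],"spin":-0},
--
{"offset":[0,0,0.043],"spin":0.01},
{"offset":[0,0,0.043],"spin":0.011},
--
{"offset":[0,0,-0.043],"spin":-0},
{"offset":[0,0,-0.043],"spin":-0},
--
{"offset":[-0.0457,0.0209,0],"spin":-0.016},
{"offset":[-0.046,0.0202,0],"spin":-0.016},
{"offset":[-0.0464,0.0195,0],"spin":-0.016},
{"offset":[-0.0466,0.0187,0],"spin":-0.016},
{"offset":[-0.0469,0.0179,0],"spin":-0.017},
{"offset":[-0.0473,0.0172,0],"spin":-0.016},
{"offset":[-0.0475,0.0164,0],"spin":-0.016},
{"offset":[-0.0477,0.0156,0],"spin":-0.016},
{"offset":[-0.048,0.0149,0],"spin":-0.016},
--
```

Call:
arm_command([
  {"offset": [0,0.0005,0.026],"spin": 0},
  {"offset": [0,0.0005,0.026],"spin": 0},
  {"offset": [0,0,0.026],"spin": 0},
  {"offset": [0,0,0],"spin": 0},
])

```text
time_s: 8.6
ee_pos: [480.1, 12.3, 31.5]
ee_rot: [-179.8, 0.1, 65.6]
force: [-0.4, -0.6, -0.3]
gripper_width: 55.1
gripper_force: 0.0
```

Call:
arm_command([
  {"offset": [0,0,0],"spin": 0},
  {"offset": [0,0,0],"spin": 0},
  {"offset": [0,0,0],"spin": 0},
  {"offset": [0,0,0],"spin": 0},
], jaw=0.01)

```text
time_s: 9.1
ee_pos: [481.6, 11.4, 33.1]
ee_rot: [179.9, -0.0, 65.5]
force: [-0.9, 0.5, 5.0]
gripper_width: 25.7
gripper_force: 15.0
```

Call:
arm_command([
  {"offset": [0,0,-0.039],"spin": 0},
  {"offset": [0,0,-0.039],"spin": 0},
  {"offset": [0.0455,-0.0205,0],"spin": 0},
  {"offset": [0.0455,-0.0205,0],"spin": 0},
  {"offset": [0.0455,-0.0205,0],"spin": 0},
])

```text
time_s: 9.72
ee_pos: [481.6, 162.4, 110.7]
ee_rot: [180.0, -0.0, 65.5]
force: [0.8, -0.0, -0.2]
gripper_width: 25.7
gripper_force: 15.0
```

Call:
arm_command([
  {"offset": [0.0455,-0.0205,0],"spin": 0},
  {"offset": [0.0455,-0.0205,0],"spin": 0},
  {"offset": [0.0455,-0.0205,0],"spin": 0},
  {"offset": [0.0455,-0.0205,0],"spin": 0},
  {"offset": [0.0455,-0.0205,0],"spin": 0},
])

```text
time_s: 10.35
ee_pos: [482.4, 412.1, 110.3]
ee_rot: [180.0, 0.0, 65.5]
force: [0.7, -0.5, 0.8]
gripper_width: 26.3
gripper_force: 15.0
```

Call:
arm_command([
  {"offset": [0,0,0],"spin": 0},
  {"offset": [0,0,0.043],"spin": 0},
  {"offset": [0,0,0.043],"spin": 0},
  {"offset": [0,0,0],"spin": 0},
])

```text
time_s: 10.85
ee_pos: [481.2, 408.4, 22.0]
ee_rot: [-179.9, 0.3, 65.5]
force: [-0.3, -0.4, 0.1]
gripper_width: 25.7
gripper_force: 15.0
```

Call:
arm_command([
  {"offset": [0,0,0],"spin": 0},
  {"offset": [0,0,0],"spin": 0},
  {"offset": [0,0,0],"spin": 0},
], jaw=0.055)

```text
time_s: 11.22
ee_pos: [483.1, 410.9, 25.7]
ee_rot: [179.9, -0.1, 65.5]
force: [-0.7, 0.1, 0.5]
gripper_width: 52.6
gripper_force: 0.0
```

Call:
arm_command([
  {"offset": [0,0,-0.043],"spin": 0},
  {"offset": [0,0,-0.043],"spin": 0},
  {"offset": [-0.0455,0.021,0],"spin": -0.014},
  {"offset": [-0.046,0.02,0],"spin": -0.014},
  {"offset": [-0.0465,0.0195,0],"spin": -0.014},
])

```text
time_s: 11.85
ee_pos: [482.6, 258.7, 111.3]
ee_rot: [179.9, -0.1, 68.0]
force: [0.7, -0.7, -0.9]
gripper_width: 55.3
gripper_force: 0.0
```

Call:
arm_command([
  {"offset": [-0.0465,0.0185,0],"spin": -0.014},
  {"offset": [-0.047,0.018,0],"spin": -0.014},
  {"offset": [-0.047,0.017,0],"spin": -0.014},
  {"offset": [-0.0475,0.0165,0],"spin": -0.014},
  {"offset": [-0.0475,0.0155,0],"spin": -0.014},
])

```text
time_s: 12.48
ee_pos: [480.6, 7.8, 111.3]
ee_rot: [179.9, -0.0, 72.0]
force: [0.7, -0.5, -0.6]
gripper_width: 55.2
gripper_force: 0.0
```

Call:
arm_command([
  {"offset": [-0.048,0.015,0],"spin": -0.014},
  {"offset": [0,0,0],"spin": 0},
  {"offset": [0,0,0],"spin": 0},
])

```text
time_s: 12.85
ee_pos: [479.9, -40.7, 110.9]
ee_rot: [180.0, -0.0, 72.7]
force: [-0.3, 0.0, -0.1]
gripper_width: 55.1
gripper_force: 0.0
```

```bash
python3 - <<'E'
from h import *
print(env.state()['ee_pos'])
plan((474.5,-42.2,32,72.5,3),(474.5,-42.2,110,72.5,2),(474,355,110,72.5,8),(474,355,24,72.5,2),(474,355,110,72.5,2))
E
```

```text
[479.93056923 -40.65701    110.85407385]
{"offset":[-0.001,-0.0016,0.0263],"spin":0.001},
{"offset":[-0.0011,-0.0016,0.0263],"spin":0.001},
{"offset":[-0.001,-0.0015,0.0263],"spin":0.002},
--
{"offset":[0,0,-0.039],"spin":-0},
{"offset":[0,0,-0.039],"spin":-0},
--
{"offset":[0.0473,-0.015,0],"spin":-0},
{"offset":[0.0474,-0.015,0],"spin":-0},
{"offset":[0.0473,-0.015,0],"spin":-0},
{"offset":[0.0473,-0.015,0],"spin":-0},
{"offset":[0.0473,-0.015,0],"spin":-0},
{"offset":[0.0474,-0.015,0],"spin":-0},
{"offset":[0.0473,-0.0151,0],"spin":-0},
{"offset":[0.0473,-0.015,0],"spin":-0},
--
{"offset":[0,0,0.043],"spin":-0},
{"offset":[0,0,0.043],"spin":-0},
--
{"offset":[0,0,-0.043],"spin":-0},
{"offset":[0,0,-0.043],"spin":-0},
--
```

Call:
arm_command([
  {"offset": [-0.001,-0.0015,0.0265],"spin": 0},
  {"offset": [-0.001,-0.0015,0.0265],"spin": 0},
  {"offset": [-0.001,-0.0015,0.0265],"spin": 0.004},
  {"offset": [0,0,0],"spin": 0},
])

```text
time_s: 13.35
ee_pos: [474.9, -40.9, 30.5]
ee_rot: [-180.0, -0.0, 72.7]
force: [0.5, 1.3, -0.7]
gripper_width: 55.2
gripper_force: 0.0
```

Call:
arm_command([
  {"offset": [0,0,0],"spin": 0},
  {"offset": [0,0,0],"spin": 0},
  {"offset": [0,0,0],"spin": 0},
  {"offset": [0,0,0],"spin": 0},
], jaw=0.01)

```text
time_s: 13.85
ee_pos: [474.8, -42.4, 31.1]
ee_rot: [180.0, -0.0, 72.5]
force: [0.7, -0.2, 2.2]
gripper_width: 25.7
gripper_force: 15.0
```

Call:
arm_command([
  {"offset": [0,0,-0.039],"spin": 0},
  {"offset": [0,0,-0.039],"spin": 0},
  {"offset": [0.0475,-0.015,0],"spin": 0},
  {"offset": [0.0475,-0.015,0],"spin": 0},
  {"offset": [0.0475,-0.015,0],"spin": 0},
])

```text
time_s: 14.48
ee_pos: [474.4, 108.2, 109.2]
ee_rot: [180.0, -0.0, 72.5]
force: [1.0, -0.1, -0.6]
gripper_width: 25.9
gripper_force: 15.0
```

Call:
arm_command([
  {"offset": [0.0475,-0.015,0],"spin": 0},
  {"offset": [0.0475,-0.015,0],"spin": 0},
  {"offset": [0.0475,-0.015,0],"spin": 0},
  {"offset": [0.0475,-0.015,0],"spin": 0},
  {"offset": [0.0475,-0.015,0],"spin": 0},
])

```text
time_s: 15.1
ee_pos: [474.1, 357.5, 108.8]
ee_rot: [180.0, 0.0, 72.5]
force: [0.4, 0.7, 0.5]
gripper_width: 25.4
gripper_force: 15.0
```

Call:
arm_command([
  {"offset": [0,0,0],"spin": 0},
  {"offset": [0,0,0.043],"spin": 0},
  {"offset": [0,0,0.043],"spin": 0},
  {"offset": [0,0,0],"spin": 0},
])

```text
time_s: 15.6
ee_pos: [473.6, 354.2, 21.1]
ee_rot: [-179.9, 0.2, 72.5]
force: [-0.0, -0.3, -0.6]
gripper_width: 25.8
gripper_force: 15.0
```

Call:
arm_command([
  {"offset": [0,0,0],"spin": 0},
  {"offset": [0,0,0],"spin": 0},
  {"offset": [0,0,0],"spin": 0},
], jaw=0.055)

```text
time_s: 15.98
ee_pos: [474.5, 356.0, 23.6]
ee_rot: [180.0, -0.0, 72.5]
force: [0.1, -0.7, 0.8]
gripper_width: 52.8
gripper_force: 0.0
```

Call:
arm_command([
  {"offset": [0,0,-0.055],"spin": 0},
  {"offset": [0,0,-0.055],"spin": 0},
  {"offset": [0,0,-0.055],"spin": 0},
  {"offset": [0,0,-0.055],"spin": 0},
  {"offset": [0,0,0],"spin": 0},
])

```text
time_s: 16.6
ee_pos: [476.2, 357.5, 248.7]
ee_rot: [179.6, -0.5, 72.5]
force: [0.5, -0.4, -0.4]
gripper_width: 55.0
gripper_force: 0.0
```

```bash
python3 - <<'E'
from h import *
print(env.state()['ee_pos'])
mT=cam('wrist'); im,d=env.grab_frame('wrist'); P=cloud(d,mT); cv2.imwrite('pics/tray.png',im)
print('off');blobs(P,28,60,(380,570,240,480),15); print('tray');blobs(P,3,60,(350,600,220,500),300)
plan((480,-260,330,72.5,12))
E
```

```text
[476.18770928 357.4597754  248.69616259]
off
n 1748 px [240. 131.] z [29.8 33.9 35.4] ctr [474.2 371.1] size [169.7 150.4] ang 86.5
n 125 px [230. 126.] z [31.8 33.3 34.6] ctr [473.1 416.2] size [33.6  4. ] ang 65.5
n 117 px [250. 129.] z [32.2 33.3 34.6] ctr [493.3 407.5] size [33.3  4. ] ang 65.7
n 102 px [238. 177.] z [29.8 33.2 34.5] ctr [464.9 362.1] size [33.6  3.4] ang 72.5
n 120 px [258. 176.] z [32.1 33.3 34.6] ctr [485.4 355.8] size [33.3  3.4] ang 72.8
n 109 px [257. 221.] z [30.9 33.2 34.7] ctr [469.4 304.2] size [34.9  4. ] ang 64.4
n 113 px [276. 223.] z [29.4 33.2 34.4] ctr [489.4 295. ] size [33.8  4.2] ang 64.6
n 92 px [203. 249.] z [29.1 33.6 35. ] ctr [396.9 292.8] size [31.7  4.1] ang 85.7
n 230 px [277. 254.] z [28.6 33.4 34.9] ctr [477.  257.9] size [ 4.5 65.5] ang 86.4
tray
n 16724 px [244. 167.] z [ 3.1  4.2 34.2] ctr [473.3 356. ] size [199.9 150.4] ang 86.5
n 375 px [342. 138.] z [ 4.3 21.8 30. ] ctr [594.5 363.3] size [46.5 14.4] ang 60.4
{"offset":[-0.0489,0.0158,-0.007],"spin":0},
{"offset":[-0.0489,0.0159,-0.0071],"spin":0},
{"offset":[-0.0488,0.0158,-0.007],"spin":0},
{"offset":[-0.0489,0.0158,-0.0071],"spin":0},
{"offset":[-0.0489,0.0158,-0.007],"spin":0},
{"offset":[-0.0489,0.0159,-0.007],"spin":0},
{"offset":[-0.0488,0.0158,-0.0071],"spin":0},
{"offset":[-0.0489,0.0158,-0.007],"spin":0},
{"offset":[-0.0489,0.0159,-0.0071],"spin":0},
{"offset":[-0.0489,0.0158,-0.007],"spin":0},
{"offset":[-0.0488,0.0158,-0.007],"spin":0},
{"offset":[-0.0489,0.0158,-0.0071],"spin":0},
--
```

Call:
arm_command([
  {"offset": [-0.054,0.017,-0.007],"spin": 0},
  {"offset": [-0.054,0.017,-0.007],"spin": 0},
  {"offset": [-0.054,0.017,-0.007],"spin": 0},
  {"offset": [-0.054,0.017,-0.007],"spin": 0},
  {"offset": [-0.054,0.017,-0.007],"spin": 0},
])

```text
time_s: 17.27
ee_pos: [473.1, 71.1, 276.5]
ee_rot: [-179.8, 0.1, 72.5]
force: [0.8, -0.0, -0.6]
gripper_width: 55.2
gripper_force: 0.0
```

Call:
arm_command([
  {"offset": [-0.054,0.017,-0.007],"spin": 0},
  {"offset": [-0.054,0.017,-0.007],"spin": 0},
  {"offset": [-0.054,0.017,-0.007],"spin": 0},
  {"offset": [-0.054,0.017,-0.007],"spin": 0},
  {"offset": [-0.054,0.017,-0.007],"spin": 0},
])

```text
time_s: 17.9
ee_pos: [473.3, -211.6, 311.4]
ee_rot: [-179.8, -0.0, 72.5]
force: [1.3, 0.4, 0.7]
gripper_width: 55.3
gripper_force: 0.0
```

Call:
arm_command([
  {"offset": [-0.054,0.017,-0.007],"spin": 0},
  {"offset": [-0.054,0.017,-0.007],"spin": 0},
  {"offset": [-0.04,0.012,0],"spin": 0},
  {"offset": [0,0,0],"spin": 0},
  {"offset": [0,0,0],"spin": 0},
])

```text
time_s: 18.52
ee_pos: [473.3, -364.2, 325.5]
ee_rot: [-179.8, -0.1, 72.5]
force: [-0.0, -1.2, 1.6]
gripper_width: 55.1
gripper_force: 0.0
```

```bash
cat >> h.py <<'E'
def blades(P,box,base=0):
    """tab tops (z 44..54 above base) and leaves (z 2.2..8)"""
    print('tabs'); t=blobs(P,base+42,base+56,box,20); print('leaf'); l=blobs(P,base+2.2,base+7,box,120); return t,l
E
python3 - <<'E'
from h import *
print(env.state()['ee_pos'],env.state()['time_s'])
mT=cam('wrist'); im,d=env.grab_frame('wrist'); P=cloud(d,mT); cv2.imwrite('pics/w2.png',im); np.save('w2.npy',P)
blades(P,(370,720,-460,-150))
for r in env.pinpoint('wrist','bladeA_line')[:5]: print(r['score'],r['location'],px2w('wrist',r['location'],4,mT))
E
```

```text
[ 473.3214242  -364.15932783  325.47616843] 18.525
tabs
n 201 px [171.  74.] z [44.7 49.3 50.9] ctr [ 414.1 -225.8] size [10.3 24.3] ang 1.7
n 167 px [318. 144.] z [44.2 49.2 50.7] ctr [ 564.1 -362. ] size [10.3 24.4] ang 6.4
n 163 px [191. 174.] z [44.6 49.3 51. ] ctr [ 395.3 -350.3] size [24.3 10.2] ang 83.3
leaf
n 1148 px [211.  65.] z [2.5 3.6 5.1] ctr [ 458.8 -224.4] size [87.9 24.3] ang 1.8
n 899 px [346. 126.] z [2.4 3.4 4.9] ctr [ 610.3 -356.7] size [84.5 24.2] ang 6.1
n 885 px [228. 163.] z [2.4 3.5 4.9] ctr [ 441.7 -355.6] size [24.2 84.4] ang 83.5
0.67 [220.3, 64.9] [ 473.03048174 -227.51253228    4.        ]
```

View pics/w2.png

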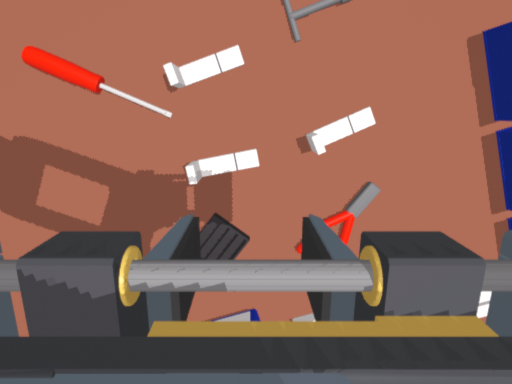

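Wrist view shows all three blades: tabs near (172,74), (192,174) and (318,144), with tips toward world +x. The fitted sizes (24 × 10 tab, 50 mm high) match. Grasping blade 1.

```bash
cat >> h.py <<'E'
J=np.array([540,-0.7]); JY=-12.5
c,s_=np.cos(np.radians(JY)),np.sin(np.radians(JY)); EX=np.array([c,s_]); EY=np.array([-s_,c])
def jw(x,y): return J+x*EX+y*EY
def wj(p): d=np.array(p[:2])-J; return np.array([d@EX,d@EY])
E
python3 - <<'E'
from h import *
a=jw(-80,50); b=jw(-37,50); print(a,b)
plan((414.1,-225.8,120,91.75,5),(414.1,-225.8,28,91.75,3),(414.1,-225.8,110,91.75,2),(*a,110,77.5,6),(*a,46,77.5,3),(*b,45,77.5,4))
E
```

```text
[472.71830013  65.42996947] [514.69902843  56.12306607]
{"offset":[0.0227,-0.0196,0.0413],"spin":-0.067},
{"offset":[0.024,-0.0181,0.0413],"spin":-0.067},
{"offset":[0.0252,-0.0164,0.0413],"spin":-0.066},
{"offset":[0.0262,-0.0147,0.0413],"spin":-0.067},
{"offset":[0.0271,-0.0129,0.0413],"spin":-0.067},
--
{"offset":[0,0,0.0307],"spin":-0},
{"offset":[0,0,0.0306],"spin":-0},
{"offset":[0,0,0.0307],"spin":-0},
--
{"offset":[0,0,-0.041],"spin":-0},
{"offset":[0,0,-0.041],"spin":-0},
--
{"offset":[0.0482,0.0112,0],"spin":0.041},
{"offset":[0.0487,0.0093,0],"spin":0.042},
{"offset":[0.0489,0.0072,0],"spin":0.041},
{"offset":[0.0493,0.0052,0],"spin":0.042},
{"offset":[0.0494,0.0031,0],"spin":0.041},
{"offset":[0.0495,0.0011,0],"spin":0.042},
--
{"offset":[0,0,0.0213],"spin":-0},
{"offset":[0,0,0.0214],"spin":-0},
{"offset":[0,0,0.0213],"spin":-0},
--
{"offset":[0,0.0108,0.0003],"spin":-0},
{"offset":[0,0.0107,0.0002],"spin":-0},
{"offset":[0,0.0108,0.0003],"spin":-0},
{"offset":[0,0.0107,0.0002],"spin":-0},
--
```

Call:
arm_command([
  {"offset": [0.0225,-0.0195,0.0415],"spin": -0.067},
  {"offset": [0.024,-0.018,0.0415],"spin": -0.067},
  {"offset": [0.025,-0.0165,0.0415],"spin": -0.067},
  {"offset": [0.026,-0.0145,0.041],"spin": -0.067},
  {"offset": [0.027,-0.013,0.041],"spin": -0.067},
], jaw=0.034, newtons=25)

```text
time_s: 19.25
ee_pos: [413.9, -225.8, 119.8]
ee_rot: [179.9, 0.0, 91.9]
force: [0.6, -0.3, 0.7]
gripper_width: 34.0
gripper_force: 0.0
```

Call:
arm_command([
  {"offset": [0,0,0],"spin": 0},
  {"offset": [0,0,0],"spin": 0},
  {"offset": [0,0,0],"spin": 0},
])

```text
time_s: 19.62
ee_pos: [416.2, -229.1, 122.2]
ee_rot: [179.8, 0.1, 91.7]
force: [0.6, -0.4, 0.2]
gripper_width: 33.8
gripper_force: 0.0
```

```bash
python3 - <<'E'
from h import *
print(env.state()['time_s'],env.state()['ee_pos'],env.state()['ee_rot'])
plan((414.1,-225.8,28,91.75,3))
E
```

```text
19.625 [ 416.17292709 -229.14016908  122.17627303] [1.79781849e+02 1.46868807e-01 9.16972407e+01]
{"offset":[0.0011,-0.0007,0.0314],"spin":-0},
{"offset":[0.0012,-0.0006,0.0314],"spin":-0.001},
{"offset":[0.0011,-0.0007,0.0314],"spin":0},
--
```

Call:
arm_command([
  {"offset": [0.001,0,0.031],"spin": 0},
  {"offset": [0.001,0,0.031],"spin": 0},
  {"offset": [0.001,0,0.031],"spin": 0},
  {"offset": [0,0,0],"spin": 0},
  {"offset": [0,0,0],"spin": 0},
])

```text
time_s: 20.25
ee_pos: [415.6, -225.9, 28.7]
ee_rot: [179.9, 0.1, 91.7]
force: [-0.3, -0.3, -0.0]
gripper_width: 33.9
gripper_force: 0.0
```

Call:
arm_command([
  {"offset": [0,0,0],"spin": 0},
  {"offset": [0,0,0],"spin": 0},
  {"offset": [0,0,0],"spin": 0},
  {"offset": [0,0,0],"spin": 0},
  {"offset": [0,0,0],"spin": 0},
], jaw=0.002)

```text
time_s: 20.88
ee_pos: [414.6, -225.1, 28.1]
ee_rot: [179.9, 0.0, 91.7]
force: [-0.6, 0.3, 5.5]
gripper_width: 9.9
gripper_force: 25.0
```

```bash
python3 - <<'E'
from h import *
print(env.state()['ee_pos'],env.state()['ee_rot'])
a=jw(-80,50)
p=tool()[:3,3]
plan((p[0],p[1],p[2]+82,91.75,2),(*a,p[2]+82,77.5,6),(*a,p[2]+18,77.5,3))
E
```

```text
[ 414.61240007 -225.12407894   28.07361094] [1.79948537e+02 3.93057704e-02 9.17236708e+01]
{"offset":[0,0,-0.041],"spin":-0},
{"offset":[0,0,-0.041],"spin":-0},
--
{"offset":[0.0481,0.0111,0],"spin":0.041},
{"offset":[0.0485,0.0092,0],"spin":0.042},
{"offset":[0.0489,0.0071,0],"spin":0.041},
{"offset":[0.0491,0.0051,0],"spin":0.041},
{"offset":[0.0493,0.0031,0],"spin":0.042},
{"offset":[0.0494,0.001,0],"spin":0.041},
--
{"offset":[0,0,0.0213],"spin":0},
{"offset":[0,0,0.0214],"spin":0},
{"offset":[0,0,0.0213],"spin":0},
--
```

Call:
arm_command([
  {"offset": [0,0,-0.041],"spin": 0},
  {"offset": [0,0,-0.041],"spin": 0},
  {"offset": [0.048,0.011,0],"spin": 0.041},
  {"offset": [0.0485,0.009,0],"spin": 0.042},
  {"offset": [0.049,0.007,0],"spin": 0.041},
])

```text
time_s: 21.5
ee_pos: [442.9, -78.3, 109.4]
ee_rot: [180.0, 0.0, 84.5]
force: [0.5, -0.1, -0.4]
gripper_width: 9.9
gripper_force: 25.0
```

Call:
arm_command([
  {"offset": [0.049,0.005,0],"spin": 0.041},
  {"offset": [0.0495,0.003,0],"spin": 0.042},
  {"offset": [0.0495,0.001,0],"spin": 0.041},
  {"offset": [0,0,0.0],"spin": 0},
  {"offset": [0,0,0],"spin": 0},
])

```text
time_s: 22.12
ee_pos: [471.2, 65.6, 109.1]
ee_rot: [-179.9, 0.1, 77.6]
force: [-0.6, 0.2, -1.0]
gripper_width: 9.7
gripper_force: 25.0
```

Call:
arm_command([
  {"offset": [0,0,0.021],"spin": 0},
  {"offset": [0,0,0.021],"spin": 0},
  {"offset": [0,0,0.019],"spin": 0},
  {"offset": [0,0,0],"spin": 0},
  {"offset": [0,0,0],"spin": 0},
])

```text
time_s: 22.75
ee_pos: [472.2, 65.1, 49.0]
ee_rot: [180.0, -0.0, 77.4]
force: [-0.2, -0.4, -0.2]
gripper_width: 10.2
gripper_force: 25.0
```

```bash
python3 - <<'E'
from h import *
s=env.state();print(s['time_s'],s['ee_pos'],s['ee_rot'],wj(s['ee_pos']))
mT=cam('wrist'); im,d=env.grab_frame('wrist'); cv2.imwrite('pics/w3.png',im)
b=jw(-37,50); plan((*jw(-80,50),44.6,77.5,1),(*b,44.2,77.5,5),(*b,43.1,77.5,1))
E
```

```text
22.75 [472.17552758  65.07928233  48.96883732] [ 1.79957064e+02 -3.28642940e-03  7.74344303e+01] [-80.45400408  49.54014806]
{"offset":[0.0002,0.0003,0.0046],"spin":-0.001},
--
{"offset":[0,0.0086,0.0001],"spin":0},
{"offset":[0,0.0086,0.0001],"spin":0},
{"offset":[0,0.0086,0],"spin":0},
{"offset":[0,0.0086,0.0001],"spin":0},
{"offset":[0,0.0086,0.0001],"spin":0},
--
{"offset":[0,0,0.0011],"spin":0},
--
```

View pics/w3.png

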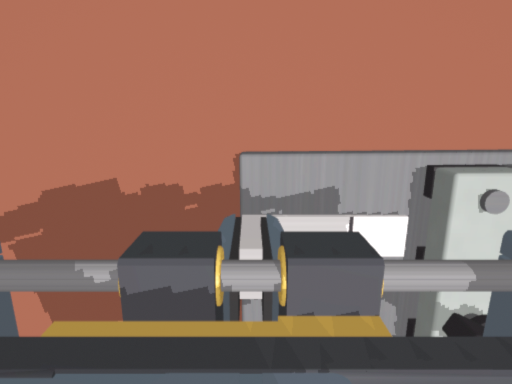

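The view shows the leaf tip at u≈405, just short of the bar's front face (u≈428), with the line at u≈350. Sliding it in now.

Call:
arm_command([
  {"offset": [0,0.0005,0.0045],"spin": 0},
  {"offset": [0,0,0],"spin": 0},
  {"offset": [0,0.0085,0],"spin": 0},
  {"offset": [0,0.0085,0],"spin": 0},
  {"offset": [0,0.0085,0],"spin": 0},
])

```text
time_s: 23.42
ee_pos: [485.5, 61.7, 42.9]
ee_rot: [-178.4, 0.2, 77.3]
force: [-34.8, 14.3, 27.8]
gripper_width: 10.4
gripper_force: 25.1
```

Call:
arm_command([
  {"offset": [0,0.0085,0],"spin": 0},
  {"offset": [0,0.009,0],"spin": 0},
  {"offset": [0,0,0.0007],"spin": 0},
  {"offset": [0,0,0],"spin": 0},
  {"offset": [0,0,0],"spin": 0},
])

```text
time_s: 24.05
ee_pos: [515.6, 56.7, 43.4]
ee_rot: [179.9, -0.0, 77.5]
force: [1.4, 2.5, -0.0]
gripper_width: 10.0
gripper_force: 25.0
```

```bash
python3 - <<'E'
from h import *
s=env.state();print(s['time_s'],s['ee_pos'],s['ee_rot'],wj(s['ee_pos']),s['force'])
mT=cam('wrist'); im,d=env.grab_frame('wrist'); P=cloud(d,mT)
l=env.pinpoint('wrist','bladeA_line')
for r in l[:3]:
    w=px2w('wrist',r['location'],19,mT); print(r['score'],r['location'],wj(w))
E
```

```text
24.05 [515.57955442  56.65334485  43.42535674] [ 1.79875147e+02 -4.91069344e-02  7.75142003e+01] [-36.25511933  50.70828976] [ 1.37928375  2.46047364 -0.03787789]
```

Call:
arm_command([
  {"offset": [0,0,0],"spin": 0},
  {"offset": [0,0,0],"spin": 0},
  {"offset": [0,0,0],"spin": 0},
], jaw=0.034)

```text
time_s: 24.52
ee_pos: [513.9, 56.2, 43.1]
ee_rot: [-180.0, 0.0, 77.5]
force: [-1.1, 0.2, -0.1]
gripper_width: 33.6
gripper_force: 0.0
```

Call:
arm_command([
  {"offset": [0,0,-0.04],"spin": 0},
  {"offset": [-0.01,0,-0.05],"spin": 0},
  {"offset": [-0.02,0,-0.05],"spin": 0},
  {"offset": [-0.02,0,-0.05],"spin": 0},
  {"offset": [0,0,0],"spin": 0},
])

```text
time_s: 25.15
ee_pos: [505.3, 6.6, 237.4]
ee_rot: [179.5, -0.1, 77.4]
force: [0.7, -0.4, -0.2]
gripper_width: 34.1
gripper_force: 0.0
```

Call:
arm_command([
  {"offset": [0,0,0],"spin": 0},
  {"offset": [0,0,0],"spin": 0},
  {"offset": [0,0,0],"spin": 0},
])

```text
time_s: 25.52
ee_pos: [503.0, 8.0, 231.9]
ee_rot: [-179.8, 0.0, 77.5]
force: [-0.4, -0.5, 0.4]
gripper_width: 34.4
gripper_force: 0.0
```

```bash
cat >> h.py <<'E'
def look(name,box=(430,600,-120,120)):
    s=env.state();print(s['time_s'],s['ee_pos'],s['ee_rot'])
    mT=cam('wrist'); im,d=env.grab_frame('wrist'); P=cloud(d,mT); cv2.imwrite(f'pics/{name}.png',im)
    for q,r in blobs(P,56,72,box,30): print('  tab top jig',wj(r[0]))
    print('bar'); bar=blobs(P,39.5,46.5,(530,700,-130,130),300); 
    B=np.concatenate([q for q,_ in bar]); X=(B[:,:2]-J)@EX; print('bar x range',np.percentile(X,[.5,99.5]))
    for r in env.pinpoint('wrist','bladeA_line')[:4]: print(' line',r['score'],np.round(r['location']),wj(px2w('wrist',r['location'],19,mT)))
    return im,P,mT
E
python3 -c "
from h import *
look('w4')"
```

```text
25.525 [502.97676955   7.98371659 231.87920212] [-1.79844748e+02  3.76728646e-02  7.75417845e+01]
n 250 px [253. 132.] z [63.2 64.4 65.7] ctr [515.1  56.9] size [23.3  8.6] ang 77.5
n 42 px [310. 167.] z [59.  65.8 70.7] ctr [562.9  12.3] size [12.6  4.8] ang 23.2
n 106 px [334. 171.] z [57.2 58.4 67.6] ctr [585.1   3.4] size [ 6.  23.2] ang 50.3
n 57 px [325. 186.] z [57.3 58.2 59.3] ctr [574.9 -11.9] size [ 4.2 16.5] ang 49.7
  tab top jig [-36.74069459  50.83170949]
  tab top jig [19.5164474  17.59770846]
  tab top jig [43.17348613 13.81238057]
  tab top jig [36.48269945 -3.37631265]
bar
n 2924 px [329. 129.] z [41.  42.3 43.8] ctr [589.2  34.5] size [86.6 40.5] ang 77.8
n 1756 px [323. 209.] z [41.  42.2 43.6] ctr [572.5 -43.8] size [80.7 40. ] ang 78.1
bar x range [20.69124394 60.20282951]
```

View pics/w4.png

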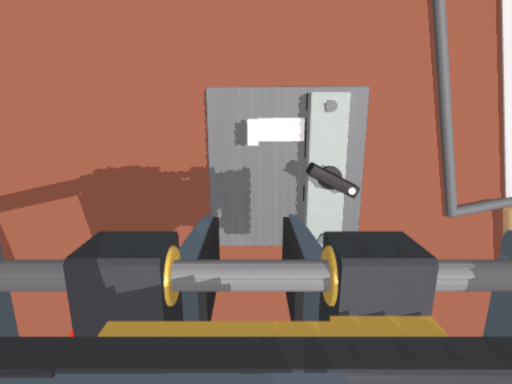

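```bash
python3 -c "
from h import *
plan((450,-390,310,83,8))"
```

```text
{"offset":[-0.05,0.0042,-0.0097],"spin":-0.012},
{"offset":[-0.0501,0.0037,-0.0097],"spin":-0.012},
{"offset":[-0.05,0.003,-0.0097],"spin":-0.012},
{"offset":[-0.0502,0.0024,-0.0097],"spin":-0.012},
{"offset":[-0.0501,0.0019,-0.0097],"spin":-0.012},
{"offset":[-0.0502,0.0012,-0.0097],"spin":-0.012},
{"offset":[-0.0502,0.0006,-0.0097],"spin":-0.011},
{"offset":[-0.0501,0.0001,-0.0097],"spin":-0.012},
--
```

Call:
arm_command([
  {"offset": [-0.05,0.004,-0.01],"spin": -0.012},
  {"offset": [-0.05,0.0035,-0.01],"spin": -0.012},
  {"offset": [-0.05,0.003,-0.01],"spin": -0.012},
  {"offset": [-0.05,0.0025,-0.01],"spin": -0.012},
  {"offset": [-0.05,0.002,-0.01],"spin": -0.012},
])

```text
time_s: 26.25
ee_pos: [469.7, -242.0, 283.3]
ee_rot: [-180.0, -0.0, 81.0]
force: [0.6, 0.4, 0.5]
gripper_width: 34.3
gripper_force: 0.0
```

Call:
arm_command([
  {"offset": [-0.05,0.001,-0.01],"spin": -0.012},
  {"offset": [-0.05,0.0005,-0.01],"spin": -0.012},
  {"offset": [-0.05,0,-0.01],"spin": -0.012},
  {"offset": [0,0,0],"spin": 0},
  {"offset": [0,0,0],"spin": 0},
])

```text
time_s: 26.88
ee_pos: [449.6, -388.5, 312.5]
ee_rot: [-179.9, -0.1, 83.0]
force: [-0.2, 0.9, -0.5]
gripper_width: 33.9
gripper_force: 0.0
```

```bash
python3 - <<'E'
from h import *
print(env.state()['ee_pos'],env.state()['time_s'])
mT=cam('wrist'); im,d=env.grab_frame('wrist'); P=cloud(d,mT); cv2.imwrite('pics/w5.png',im)
t,l=blades(P,(340,720,-460,-130))
for q,r in t:
    for a,b in l:
        v=np.array(b[0])-np.array(r[0])
        if np.linalg.norm(v)<60: print('tab',r[0],'yaw',np.degrees(np.arctan2(v[1],v[0])))
E
```

```text
[ 449.62627542 -388.54434608  312.53959064] 26.875
tabs
n 192 px [340. 136.] z [44.2 49.3 50.6] ctr [ 564.1 -361.8] size [10.3 24.1] ang 7.1
n 178 px [204. 143.] z [46.6 49.2 50.4] ctr [ 395.3 -350.5] size [23.6 10. ] ang 83.1
leaf
n 905 px [370. 124.] z [2.4 3.5 4.8] ctr [ 611.5 -356.7] size [82.6 24.2] ang 6.1
n 1004 px [242. 140.] z [2.4 3.4 4.9] ctr [ 441.9 -356.1] size [23.3 84.1] ang 83.0
n 131 px [210. 206.] z [2.3 2.8 4.2] ctr [ 381.8 -444.6] size [42.3 11.3] ang 34.3
tab (564.1005859375, -361.8291320800781) yaw 6.209184088908958
tab (395.32720947265625, -350.48162841796875) yaw -6.840018920472712
```

```bash
python3 -c "
from h import *
plan((395.3,-350.4,120,83.1,4),(395.3,-350.4,28,83.1,3))
a=jw(-80,0)
plan((395.3,-350.4,110,83.1,2),(*a,110,77.5,7),pos0=(395.3,-350.4,28),yaw0=83.1)"
```

```text
{"offset":[0.0077,-0.0147,0.0482],"spin":-0},
{"offset":[0.0077,-0.0146,0.0481],"spin":-0},
{"offset":[0.0077,-0.0147,0.0482],"spin":-0.001},
{"offset":[0.0077,-0.0146,0.0482],"spin":0},
--
{"offset":[0,0,0.0307],"spin":0},
{"offset":[0,0,0.0306],"spin":0},
{"offset":[0,0,0.0307],"spin":0},
--
{"offset":[0,0,-0.041],"spin":-0},
{"offset":[0,0,-0.041],"spin":-0},
--
{"offset":[0.0532,0.0031,0],"spin":0.014},
{"offset":[0.0532,0.0024,0],"spin":0.014},
{"offset":[0.0533,0.0017,0],"spin":0.014},
{"offset":[0.0533,0.0009,0],"spin":0.014},
{"offset":[0.0533,0.0002,0],"spin":0.014},
{"offset":[0.0532,-0.0006,0],"spin":0.014},
{"offset":[0.0533,-0.0013,0],"spin":0.014},
--
```

Call:
arm_command([
  {"offset": [0.0075,-0.0145,0.048],"spin": 0},
  {"offset": [0.0075,-0.0145,0.048],"spin": 0},
  {"offset": [0.0075,-0.0145,0.048],"spin": 0},
  {"offset": [0.0075,-0.0145,0.048],"spin": 0},
  {"offset": [0,0,0],"spin": 0},
])

```text
time_s: 27.55
ee_pos: [393.3, -348.5, 118.5]
ee_rot: [-179.6, -0.3, 83.1]
force: [0.3, 0.2, 0.4]
gripper_width: 33.7
gripper_force: 0.0
```

Call:
arm_command([
  {"offset": [0,0,0],"spin": 0},
  {"offset": [0,0,0.031],"spin": 0},
  {"offset": [0,0,0.031],"spin": 0},
  {"offset": [0,0,0.031],"spin": 0},
  {"offset": [0,0,0],"spin": 0},
])

```text
time_s: 28.18
ee_pos: [396.7, -352.8, 28.6]
ee_rot: [180.0, 0.0, 83.0]
force: [0.6, -0.6, 1.0]
gripper_width: 33.9
gripper_force: 0.0
```

Call:
arm_command([
  {"offset": [0,0,0],"spin": 0},
  {"offset": [0,0,0],"spin": 0},
  {"offset": [0,0,0],"spin": 0},
  {"offset": [0,0,0],"spin": 0},
  {"offset": [0,0,0],"spin": 0},
], jaw=0.002)

```text
time_s: 28.8
ee_pos: [396.5, -353.1, 29.6]
ee_rot: [179.9, 0.1, 83.0]
force: [-0.3, 0.2, 6.6]
gripper_width: 10.0
gripper_force: 25.0
```

Call:
arm_command([
  {"offset": [0,0,-0.041],"spin": 0},
  {"offset": [0,0,-0.041],"spin": 0},
  {"offset": [0.053,0.003,0],"spin": 0.014},
  {"offset": [0.053,0.0025,0],"spin": 0.014},
  {"offset": [0.053,0.0015,0],"spin": 0.014},
])

```text
time_s: 29.42
ee_pos: [424.3, -194.4, 110.6]
ee_rot: [180.0, 0.0, 80.5]
force: [0.4, 0.4, 0.5]
gripper_width: 9.9
gripper_force: 25.0
```

Call:
arm_command([
  {"offset": [0.053,0.001,0],"spin": 0.014},
  {"offset": [0.053,0,0],"spin": 0.014},
  {"offset": [0.053,-0.0005,0],"spin": 0.014},
  {"offset": [0.053,-0.0015,0],"spin": 0.014},
  {"offset": [0,0,0],"spin": 0},
])

```text
time_s: 30.05
ee_pos: [462.6, 15.6, 110.4]
ee_rot: [180.0, -0.0, 77.7]
force: [-0.1, -0.7, -1.3]
gripper_width: 9.9
gripper_force: 25.0
```

Call:
arm_command([
  {"offset": [0,0,0.021],"spin": 0},
  {"offset": [0,0,0.021],"spin": 0},
  {"offset": [0,0,0.019],"spin": 0},
  {"offset": [0,0,0],"spin": 0},
  {"offset": [0,0,0],"spin": 0},
])

```text
time_s: 30.68
ee_pos: [462.7, 12.2, 49.8]
ee_rot: [179.9, 0.0, 77.4]
force: [0.0, -0.0, -0.7]
gripper_width: 9.8
gripper_force: 25.0
```

Call:
arm_command([
  {"offset": [0,0,0],"spin": 0},
  {"offset": [0,0,0],"spin": 0},
  {"offset": [0,0,0],"spin": 0},
])

```text
time_s: 31.05
ee_pos: [462.4, 12.8, 49.6]
ee_rot: [180.0, -0.0, 77.4]
force: [-0.9, -0.0, -1.0]
gripper_width: 9.5
gripper_force: 25.0
```

```bash
python3 -c "
from h import *
p=tool()[:3,3]; print(p,wj(p),env.state()['ee_rot'])
mT=cam('wrist'); im,d=env.grab_frame('wrist'); cv2.imwrite('pics/w6.png',im); P=cloud(d,mT)
for q,r in blobs(P,56,80,(430,530,-60,100),30): print('tab jig',wj(r[0]))
plan((*jw(-80,-2),46,77.5,1),(*jw(-37,-2),46,77.5,5))"
```

```text
[462.42176984  12.84246661  49.55464034] [-78.67044259  -3.5695461 ] [ 1.79962466e+02 -2.92988715e-03  7.74009073e+01]
n 1665 px [348. 146.] z [58.7 64.2 65.3] ctr [514.9  56.4] size [24.2 10.7] ang 78.4
n 1437 px [250. 241.] z [57.5 68.9 77.8] ctr [464.7  23.5] size [11.2 30.2] ang 76.7
n 33 px [239. 302.] z [61.5 76.1 78.3] ctr [454.7   2. ] size [11.1  0.1] ang 77.2
n 33 px [262. 302.] z [62.2 76.2 78.2] ctr [ 4.644e+02 -3.000e-01] size [10.7  0.1] ang 77.3
tab jig [-36.82305091  50.32421256]
tab jig [-78.78995916   7.35356852]
tab jig [-83.82599434 -15.85300866]
tab jig [-73.86072057 -15.9793062 ]
{"offset":[0.0016,-0.0013,0.0035],"spin":-0.002},
--
{"offset":[0,0.0086,0],"spin":0},
{"offset":[0,0.0086,0],"spin":0},
{"offset":[0,0.0086,0],"spin":0},
{"offset":[0,0.0086,0],"spin":0},
{"offset":[0,0.0086,0],"spin":0},
--
```

Call:
arm_command([
  {"offset": [0.0015,0,0.0035],"spin": 0},
  {"offset": [0,0,0],"spin": 0},
  {"offset": [0,0.007,0],"spin": 0},
  {"offset": [0,0.007,0],"spin": 0},
  {"offset": [0,0.007,0],"spin": 0},
])

```text
time_s: 31.72
ee_pos: [483.7, 9.9, 45.7]
ee_rot: [-180.0, -0.0, 77.4]
force: [-0.7, 2.5, -0.4]
gripper_width: 9.9
gripper_force: 25.0
```

Call:
arm_command([
  {"offset": [0,0.007,0],"spin": 0},
  {"offset": [0,0.007,0],"spin": 0},
  {"offset": [0,0.0065,0],"spin": 0},
  {"offset": [0,0,0],"spin": 0},
  {"offset": [0,0,0],"spin": 0},
])

```text
time_s: 32.35
ee_pos: [504.2, 5.2, 45.9]
ee_rot: [179.9, -0.0, 77.4]
force: [2.2, 3.0, -2.1]
gripper_width: 9.8
gripper_force: 25.0
```

```bash
python3 -c "
from h import *
p=tool()[:3,3]; print(p,wj(p),env.state()['ee_rot'],env.state()['force'])"
```

```text
[504.19025519   5.20416635  45.93980488] [-36.23880636  -1.98643331] [ 1.79859135e+02 -2.13488496e-02  7.74069866e+01] [ 2.24557433  3.03912786 -2.05297514]
```

Call:
arm_command([
  {"offset": [0,-0.0005,0.0015],"spin": 0},
  {"offset": [0,0,0],"spin": 0},
  {"offset": [0,0,0],"spin": 0},
])

```text
time_s: 32.72
ee_pos: [503.5, 5.3, 44.7]
ee_rot: [179.9, -0.0, 77.4]
force: [2.8, 3.7, 0.3]
gripper_width: 9.7
gripper_force: 25.0
```

Call:
arm_command([
  {"offset": [0,0,0],"spin": 0},
  {"offset": [0,0,0],"spin": 0},
  {"offset": [0,0,0],"spin": 0},
], jaw=0.034)

```text
time_s: 33.1
ee_pos: [501.8, 5.0, 43.9]
ee_rot: [-179.9, 0.0, 77.4]
force: [0.5, 1.3, -0.0]
gripper_width: 33.8
gripper_force: 0.0
```

Call:
arm_command([
  {"offset": [0,0,-0.04],"spin": 0},
  {"offset": [-0.01,0,-0.05],"spin": 0},
  {"offset": [-0.02,0,-0.05],"spin": 0},
  {"offset": [-0.02,0,-0.05],"spin": 0},
  {"offset": [0,0,0],"spin": 0},
])

```text
time_s: 33.72
ee_pos: [493.4, -44.8, 238.2]
ee_rot: [179.5, -0.0, 77.3]
force: [-0.2, 0.7, -0.2]
gripper_width: 34.1
gripper_force: 0.0
```

Call:
arm_command([
  {"offset": [-0.02,0,0],"spin": 0},
  {"offset": [0,0,0],"spin": 0},
  {"offset": [0,0,0],"spin": 0},
])

```text
time_s: 34.1
ee_pos: [487.0, -62.4, 233.3]
ee_rot: [-179.9, -0.0, 77.4]
force: [-0.5, -0.6, 0.7]
gripper_width: 34.4
gripper_force: 0.0
```

```bash
python3 -c "
from h import *
look('w7')
plan((600,-395,310,96,8))"
```

```text
34.1 [486.96337011 -62.43158966 233.27701148] [-1.79887841e+02 -1.32468314e-02  7.73842651e+01]
n 340 px [253.  51.] z [63.  64.4 65.7] ctr [515.   56.6] size [24.6  9.9] ang 77.8
n 220 px [328. 108.] z [57.3 59.6 70.9] ctr [575.1  -7.5] size [11.5 49.9] ang 37.5
n 47 px [340.  93.] z [57.3 58.4 59.3] ctr [587.8   2.9] size [ 3.3 13.9] ang 50.2
n 291 px [252. 108.] z [63.3 64.4 65.8] ctr [503.7   7.8] size [23.6  9.4] ang 77.5
  tab top jig [-36.81481292  50.49206466]
  tab top jig [35.73934552  0.93468146]
  tab top jig [45.88151406 13.84942838]
  tab top jig [-37.32942381   0.45296845]
bar
n 3220 px [333.  50.] z [41.  42.4 43.9] ctr [590.   37.9] size [80.6 40.2] ang 77.7
n 2846 px [327. 147.] z [40.9 42.3 43.8] ctr [572.7 -42.8] size [88.9 40.3] ang 77.9
bar x range [20.68030799 60.34756437]
 line 0.96 [308.  60.] [20.15427984 48.69306892]
{"offset":[-0.0375,0.0228,-0.0095],"spin":-0.041},
{"offset":[-0.0384,0.0213,-0.0096],"spin":-0.04},
{"offset":[-0.0393,0.0197,-0.0095],"spin":-0.041},
{"offset":[-0.04,0.018,-0.0096],"spin":-0.04},
{"offset":[-0.0407,0.0165,-0.0095],"spin":-0.041},
{"offset":[-0.0413,0.0148,-0.0096],"spin":-0.04},
{"offset":[-0.0419,0.0131,-0.0095],"spin":-0.041},
{"offset":[-0.0424,0.0114,-0.0096],"spin":-0.04},
--
```

Call:
arm_command([
  {"offset": [-0.0375,0.023,-0.0095],"spin": -0.04},
  {"offset": [-0.0385,0.021,-0.0095],"spin": -0.04},
  {"offset": [-0.0395,0.0195,-0.0095],"spin": -0.04},
  {"offset": [-0.04,0.018,-0.0095],"spin": -0.04},
  {"offset": [-0.0405,0.0165,-0.0095],"spin": -0.04},
])

```text
time_s: 34.83
ee_pos: [557.8, -271.8, 281.7]
ee_rot: [-180.0, -0.0, 89.0]
force: [0.1, 0.1, -0.4]
gripper_width: 33.9
gripper_force: 0.0
```

Call:
arm_command([
  {"offset": [-0.0415,0.015,-0.0095],"spin": -0.041},
  {"offset": [-0.042,0.013,-0.0095],"spin": -0.041},
  {"offset": [-0.0425,0.0115,-0.0095],"spin": -0.041},
  {"offset": [0,0,0],"spin": 0},
  {"offset": [0,0,0],"spin": 0},
])

```text
time_s: 35.45
ee_pos: [599.4, -395.3, 309.4]
ee_rot: [-179.9, -0.1, 95.9]
force: [-0.4, -0.3, -0.2]
gripper_width: 33.9
gripper_force: 0.0
```

```bash
python3 - <<'E'
from h import *
print(env.state()['ee_pos'],env.state()['time_s'])
mT=cam('wrist'); im,d=env.grab_frame('wrist'); P=cloud(d,mT); cv2.imwrite('pics/w8.png',im)
t,l=blades(P,(340,720,-460,-130))
for q,r in t:
    for a,b in l:
        v=np.array(b[0])-np.array(r[0])
        if np.linalg.norm(v)<60:
            y=np.degrees(np.arctan2(v[1],v[0])); print('tab',r[0],'yaw',y)
            plan((*r[0],120,90+y,4),(*r[0],28,90+y,3))
E
```

```text
[ 599.37895114 -395.32793871  309.36995584] 35.45
tabs
n 173 px [226. 139.] z [43.5 49.2 50.5] ctr [ 564.6 -361.8] size [ 9.6 24.2] ang 5.2
leaf
n 1029 px [262. 137.] z [2.5 3.5 4.9] ctr [ 610.9 -356.8] size [83.4 23. ] ang 5.9
n 166 px [ 92. 182.] z [2.3 2.9 4.2] ctr [ 378.1 -445.7] size [46.1 12. ] ang 35.5
tab (564.5638427734375, -361.79058837890625) yaw 6.084297228272154
{"offset":[0.0091,-0.0078,0.0475],"spin":-0.001},
{"offset":[0.0092,-0.0077,0.0474],"spin":-0},
{"offset":[0.0091,-0.0078,0.0475],"spin":-0.001},
{"offset":[0.0092,-0.0078,0.0474],"spin":-0},
--
{"offset":[0,0,0.0307],"spin":-0},
{"offset":[0,0,0.0306],"spin":-0},
{"offset":[0,0,0.0307],"spin":-0},
--
```

Call:
arm_command([
  {"offset": [0.009,-0.008,0.0475],"spin": 0},
  {"offset": [0.009,-0.008,0.0475],"spin": 0},
  {"offset": [0.009,-0.008,0.0475],"spin": 0},
  {"offset": [0.009,-0.0075,0.0475],"spin": 0},
  {"offset": [0,0,0],"spin": 0},
])

```text
time_s: 36.12
ee_pos: [561.4, -360.4, 117.0]
ee_rot: [-179.6, -0.4, 96.0]
force: [1.0, 0.0, 0.9]
gripper_width: 33.9
gripper_force: 0.0
```

Call:
arm_command([
  {"offset": [0,0,0],"spin": 0},
  {"offset": [0,0,0.031],"spin": 0},
  {"offset": [0,0,0.031],"spin": 0},
  {"offset": [0,0,0.03],"spin": 0},
  {"offset": [0,0,0],"spin": 0},
])

```text
time_s: 36.75
ee_pos: [564.8, -363.9, 28.6]
ee_rot: [-180.0, -0.0, 95.9]
force: [0.5, 0.8, -0.6]
gripper_width: 34.3
gripper_force: 0.0
```

Call:
arm_command([
  {"offset": [0,0,0],"spin": 0},
  {"offset": [0,0,0],"spin": 0},
  {"offset": [0,0,0],"spin": 0},
  {"offset": [0,0,0],"spin": 0},
  {"offset": [0,0,0],"spin": 0},
], jaw=0.002)

```text
time_s: 37.38
ee_pos: [565.1, -364.3, 30.0]
ee_rot: [179.9, 0.1, 95.9]
force: [-1.0, 0.4, 6.2]
gripper_width: 9.9
gripper_force: 25.0
```

```bash
python3 -c "
from h import *
p=tool()[:3,3]; print(p,env.state()['ee_rot'],env.state()['gripper_width'])
a=jw(-80,-50);print(a)
plan((p[0],p[1],p[2]+82,96,2),(*a,p[2]+82,77.5,7),(*a,p[2]+21,77.5,3))"
```

```text
[ 565.10408518 -364.28273266   29.9866248 ] [1.79869846e+02 1.09278339e-01 9.58996803e+01] 9.926906640931797
[451.07433873 -32.19963124]
{"offset":[0,0,-0.041],"spin":-0.001},
{"offset":[0,0,-0.041],"spin":-0.001},
--
{"offset":[0.0489,-0.0112,0],"spin":0.046},
{"offset":[0.0483,-0.0135,0],"spin":0.046},
{"offset":[0.0477,-0.0157,0],"spin":0.046},
{"offset":[0.0468,-0.0178,0],"spin":0.047},
{"offset":[0.046,-0.02,0],"spin":0.046},
{"offset":[0.045,-0.0222,0],"spin":0.046},
{"offset":[0.044,-0.0241,0],"spin":0.046},
--
{"offset":[0,0,0.0203],"spin":0},
{"offset":[0,0,0.0204],"spin":0},
{"offset":[0,0,0.0203],"spin":0},
--
```

Call:
arm_command([
  {"offset": [0,0,-0.041],"spin": 0},
  {"offset": [0,0,-0.041],"spin": 0},
  {"offset": [0.049,-0.011,0],"spin": 0.046},
  {"offset": [0.0485,-0.0135,0],"spin": 0.046},
  {"offset": [0.0475,-0.0155,0],"spin": 0.046},
])

```text
time_s: 38.0
ee_pos: [515.2, -219.8, 110.3]
ee_rot: [180.0, -0.0, 87.9]
force: [1.0, 0.4, -0.9]
gripper_width: 9.4
gripper_force: 25.0
```

Call:
arm_command([
  {"offset": [0.047,-0.018,0],"spin": 0.046},
  {"offset": [0.046,-0.02,0],"spin": 0.046},
  {"offset": [0.045,-0.022,0],"spin": 0.046},
  {"offset": [0.041,-0.024,0],"spin": 0.046},
  {"offset": [0,0,0],"spin": 0},
])

```text
time_s: 38.62
ee_pos: [449.0, -31.9, 110.3]
ee_rot: [-179.9, -0.0, 77.7]
force: [-0.4, 0.1, -0.5]
gripper_width: 9.7
gripper_force: 25.0
```

Call:
arm_command([
  {"offset": [0,0,0.021],"spin": 0},
  {"offset": [0,0,0.021],"spin": 0},
  {"offset": [0,0,0.019],"spin": 0},
  {"offset": [0,0,0],"spin": 0},
  {"offset": [0,0,0],"spin": 0},
])

```text
time_s: 39.25
ee_pos: [451.5, -34.7, 49.8]
ee_rot: [179.9, 0.0, 77.4]
force: [0.3, -0.8, -0.4]
gripper_width: 9.9
gripper_force: 25.0
```

Call:
arm_command([
  {"offset": [0,0,0],"spin": 0},
  {"offset": [0,0,0],"spin": 0},
  {"offset": [0,0,0],"spin": 0},
])

```text
time_s: 39.62
ee_pos: [450.9, -34.1, 49.6]
ee_rot: [180.0, 0.0, 77.5]
force: [-1.1, 0.8, -0.9]
gripper_width: 10.0
gripper_force: 25.0
```

```bash
python3 -c "
from h import *
p=tool()[:3,3]; print(p,wj(p),env.state()['ee_rot'])
plan((*jw(-80,-52.3),46,77.5,1),(*jw(-37,-52.3),46,77.5,6))"
```

```text
[450.93237198 -34.13287333  49.5808314 ] [-79.7201714  -51.91814376] [1.79954301e+02 6.31649063e-04 7.74583502e+01]
{"offset":[-0.0004,-0.0003,0.0036],"spin":-0.001},
--
{"offset":[0,0.0072,0],"spin":0},
{"offset":[0,0.0071,0],"spin":0},
{"offset":[0,0.0072,0],"spin":0},
{"offset":[0,0.0072,0],"spin":0},
{"offset":[0,0.0072,0],"spin":0},
{"offset":[0,0.0071,0],"spin":0},
--
```

Call:
arm_command([
  {"offset": [0,0,0.0035],"spin": 0},
  {"offset": [0,0,0],"spin": 0},
  {"offset": [0,0.007,0],"spin": 0},
  {"offset": [0,0.007,0],"spin": 0},
  {"offset": [0,0.007,0],"spin": 0},
])

```text
time_s: 40.25
ee_pos: [471.7, -38.5, 45.7]
ee_rot: [-180.0, -0.0, 77.5]
force: [-1.0, 2.0, -0.4]
gripper_width: 10.2
gripper_force: 25.0
```

Call:
arm_command([
  {"offset": [0,0.007,0],"spin": 0},
  {"offset": [0,0.007,0],"spin": 0},
  {"offset": [0,0.007,0],"spin": 0},
  {"offset": [0,0,0],"spin": 0},
  {"offset": [0,0,0],"spin": 0},
])

```text
time_s: 40.88
ee_pos: [492.8, -43.3, 46.0]
ee_rot: [179.9, -0.0, 77.5]
force: [2.8, 2.9, -1.1]
gripper_width: 9.7
gripper_force: 25.0
```

Call:
arm_command([
  {"offset": [0,0,0.0015],"spin": 0},
  {"offset": [0,0,0],"spin": 0},
  {"offset": [0,0,0],"spin": 0},
])

```text
time_s: 41.25
ee_pos: [492.5, -43.3, 44.9]
ee_rot: [179.9, -0.0, 77.5]
force: [0.9, 3.3, 5.6]
gripper_width: 10.1
gripper_force: 25.0
```

```bash
python3 -c "
from h import *
p=tool()[:3,3]; print(p,wj(p),env.state()['ee_rot'],env.state()['force'])"
```

```text
[492.50219148 -43.26087252  44.92913413] [-37.16006199 -51.83241724] [ 1.79879091e+02 -1.54823207e-02  7.74506637e+01] [0.85876841 3.34624729 5.56009657]
```

Call:
arm_command([
  {"offset": [0,0,0],"spin": 0},
  {"offset": [0,0,0],"spin": 0},
  {"offset": [0,0,0],"spin": 0},
], jaw=0.034)

```text
time_s: 41.62
ee_pos: [491.1, -43.5, 43.9]
ee_rot: [-179.9, 0.0, 77.4]
force: [1.0, -0.4, 0.5]
gripper_width: 33.6
gripper_force: 0.0
```

Call:
arm_command([
  {"offset": [0,0,-0.04],"spin": 0},
  {"offset": [-0.01,0,-0.05],"spin": 0},
  {"offset": [-0.02,0,-0.05],"spin": 0},
  {"offset": [-0.02,0,-0.05],"spin": 0},
  {"offset": [0,0,0],"spin": 0},
])

```text
time_s: 42.25
ee_pos: [482.7, -93.6, 238.1]
ee_rot: [179.5, 0.0, 77.3]
force: [1.4, -0.0, -1.5]
gripper_width: 33.9
gripper_force: 0.0
```

Call:
arm_command([
  {"offset": [-0.02,0,-0.02],"spin": 0},
  {"offset": [0,0,0],"spin": 0},
  {"offset": [0,0,0],"spin": 0},
])

```text
time_s: 42.62
ee_pos: [475.9, -110.9, 252.8]
ee_rot: [-179.8, -0.0, 77.4]
force: [-0.5, -0.3, -0.4]
gripper_width: 33.8
gripper_force: 0.0
```

```bash
python3 -c "
from h import *
im,P,mT=look('w9')
print('knob');blobs(P,70,84,(530,700,-130,130),20)"
```

```text
42.625 [ 475.90474899 -110.89524388  252.75166388] [-1.79848667e+02 -2.77376153e-02  7.74437614e+01]
n 147 px [253.   6.] z [58.9 64.5 65.8] ctr [513.3  49. ] size [9.4 9.5] ang 77.1
n 311 px [329.  56.] z [57.5 61.5 70.8] ctr [575.7  -8.5] size [11.2 51.7] ang 39.7
n 280 px [252.  54.] z [62.9 64.3 65.6] ctr [503.7   7.9] size [23.9  8.7] ang 77.3
n 264 px [264.  98.] z [63.  64.5 65.5] ctr [506.4 -33.3] size [24.1 10. ] ang 72.2
  tab top jig [-36.80984107  42.7533751 ]
  tab top jig [36.55561227  0.09498015]
  tab top jig [-37.28680358   0.59234858]
  tab top jig [-25.75972911 -39.05233517]
bar
n 1446 px [332.  18.] z [41.  42.5 43.8] ctr [586.7  23.1] size [40.8 40.4] ang 77.4
n 2900 px [326.  97.] z [41.1 42.4 43.9] ctr [572.7 -42.3] size [91.  40.5] ang 77.5
bar x range [20.81304119 60.47625438]
 line 0.72 [308.  12.] [20.77261408 49.23444921]
knob
n 853 px [336.  48.] z [72.7 76.2 77.7] ctr [580.7  -4.7] size [12.5 51.8] ang 50.6
```

View pics/w9.png

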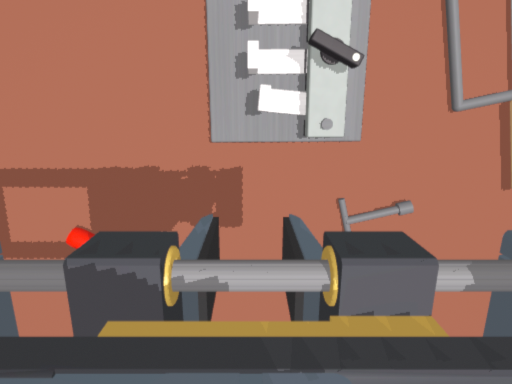

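The third blade has been knocked: it sits 11 mm too deep and skewed about 5° (tab at (264,98)). The other two are fine. I'll regrip it, draw it out, straighten it and slide it in again.

```bash
python3 -c "
from h import *
plan((506.4,-33.3,120,72.3,4),(506.4,-33.3,44,72.3,3))"
```

```text
{"offset":[0.0206,0.0032,0.0332],"spin":0.023},
{"offset":[0.0206,0.0028,0.0332],"spin":0.022},
{"offset":[0.0207,0.0022,0.0333],"spin":0.023},
{"offset":[0.0207,0.0018,0.0332],"spin":0.022},
--
{"offset":[0,0,0.0253],"spin":0},
{"offset":[0,0,0.0254],"spin":0},
{"offset":[0,0,0.0253],"spin":0},
--
```

Call:
arm_command([
  {"offset": [0.0205,0.003,0.033],"spin": 0.0225},
  {"offset": [0.0205,0.003,0.033],"spin": 0.0225},
  {"offset": [0.0205,0.002,0.033],"spin": 0.0225},
  {"offset": [0.0205,0.002,0.033],"spin": 0.0225},
  {"offset": [0,0,0],"spin": 0},
])

```text
time_s: 43.35
ee_pos: [504.8, -33.2, 119.4]
ee_rot: [-179.6, 0.1, 72.5]
force: [-1.1, -0.3, 0.4]
gripper_width: 34.3
gripper_force: 0.0
```

Call:
arm_command([
  {"offset": [0,0,0],"spin": 0},
  {"offset": [0,0,0],"spin": 0},
  {"offset": [0,0,0],"spin": 0},
])

```text
time_s: 43.72
ee_pos: [507.1, -35.2, 123.3]
ee_rot: [179.9, -0.0, 72.3]
force: [0.2, 0.7, 0.1]
gripper_width: 34.3
gripper_force: 0.0
```

```bash
python3 -c "
from h import *
print(env.state()['time_s'])
mT=cam('wrist'); im,d=env.grab_frame('wrist'); P=cloud(d,mT); p=tool()[:3,3]; print(p)
for q,r in blobs(P,56,72,(430,560,-120,120),30): print('tab jig',wj(r[0]))
plan((506.4,-33.3,44,72.3,3))"
```

```text
43.725
[507.01744884 -35.13338379 123.09805662]
n 737 px [217.  76.] z [62.6 64.4 65.4] ctr [515.   56.4] size [24.1 10.1] ang 78.1
n 31 px [308. 130.] z [59.1 65.9 71.5] ctr [558.7   8.6] size [5.1 1.1] ang 73.3
n 623 px [225. 157.] z [61.7 64.3 65.4] ctr [503.9   8. ] size [24.  10.2] ang 77.7
n 535 px [248. 213.] z [61.  64.3 65.3] ctr [506.2 -32.9] size [24.   9.5] ang 72.2
tab jig [-36.81747023  50.36671884]
tab jig [16.26398889 13.14136008]
tab jig [-37.17350839   0.71537554]
tab jig [-26.01399918 -38.79072418]
{"offset":[0.0005,-0.0004,0.0264],"spin":-0},
{"offset":[0.0005,-0.0004,0.0263],"spin":-0},
{"offset":[0.0006,-0.0003,0.0264],"spin":-0.001},
--
```

Call:
arm_command([
  {"offset": [0.0005,-0.0005,0.026],"spin": 0},
  {"offset": [0.0005,-0.0005,0.026],"spin": 0},
  {"offset": [0.0005,0,0.026],"spin": 0},
  {"offset": [0,0,0],"spin": 0},
  {"offset": [0,0,0],"spin": 0},
])

```text
time_s: 44.4
ee_pos: [507.0, -33.1, 45.2]
ee_rot: [179.9, -0.0, 72.3]
force: [0.5, 0.8, -0.3]
gripper_width: 34.0
gripper_force: 0.0
```

Call:
arm_command([
  {"offset": [0,0,0],"spin": 0},
  {"offset": [0,0,0],"spin": 0},
  {"offset": [0,0,0],"spin": 0},
  {"offset": [0,0,0],"spin": 0},
  {"offset": [0,0,0],"spin": 0},
], jaw=0.002)

```text
time_s: 45.02
ee_pos: [506.5, -33.0, 44.8]
ee_rot: [179.9, -0.0, 72.3]
force: [-1.1, -0.0, 5.8]
gripper_width: 9.5
gripper_force: 25.0
```

```bash
python3 -c "
from h import *
p=tool()[:3,3]; print(p,wj(p),env.state()['ee_rot'],env.state()['force'])"
```

```text
[506.54882531 -32.97343673  44.77343462] [-25.6729981  -38.74858675] [ 1.79949398e+02 -4.81709955e-03  7.22956368e+01] [-1.08154355 -0.01377432  5.77535074]
```

Call:
arm_command([
  {"offset": [0,0,-0.001],"spin": 0},
  {"offset": [0,-0.013,0],"spin": 0},
  {"offset": [0,-0.014,0],"spin": 0},
  {"offset": [0,-0.014,0],"spin": 0},
  {"offset": [0,-0.014,0],"spin": 0},
])

```text
time_s: 45.65
ee_pos: [452.4, -15.8, 45.2]
ee_rot: [-180.0, 0.0, 72.3]
force: [-0.6, 0.3, 0.0]
gripper_width: 9.5
gripper_force: 25.0
```

Call:
arm_command([
  {"offset": [0,0,-0.003],"spin": 0},
  {"offset": [-0.008,0,0],"spin": -0.045},
  {"offset": [-0.008,0,0],"spin": -0.045},
  {"offset": [0,0,0],"spin": 0},
  {"offset": [0,0,0],"spin": 0},
])

```text
time_s: 46.28
ee_pos: [449.8, -31.5, 48.4]
ee_rot: [180.0, -0.0, 77.4]
force: [0.2, 0.4, -1.0]
gripper_width: 9.7
gripper_force: 25.0
```

```bash
python3 -c "
from h import *
p=tool()[:3,3]; print(p,wj(p),env.state()['ee_rot'],env.state()['force'])
mT=cam('wrist'); im,d=env.grab_frame('wrist'); cv2.imwrite('pics/w10.png',im)
plan((*jw(-80,-50),45.8,77.5,1),(*jw(-37,-50),45.8,77.5,6))"
```

```text
[449.75056517 -31.47726799  48.37284995] [-81.44874287 -49.58127668] [ 1.79960293e+02 -4.54158209e-03  7.74095978e+01] [ 0.20015777  0.39660159 -1.0044563 ]
{"offset":[-0.0005,0.0015,0.0025],"spin":-0.001},
--
{"offset":[0,0.0072,0],"spin":-0},
{"offset":[0,0.0071,0],"spin":-0},
{"offset":[0,0.0072,0],"spin":-0},
{"offset":[0,0.0072,0],"spin":-0},
{"offset":[0,0.0071,0],"spin":-0},
{"offset":[0,0.0072,0],"spin":-0},
--
```

View pics/w10.png

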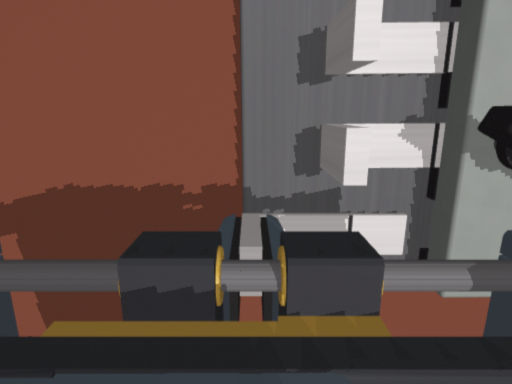

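The blade is straight in the jaws (line at u≈350, tip at u≈405), clear of the bar and of the two seated blades.

Call:
arm_command([
  {"offset": [-0.0005,0.0015,0.0025],"spin": 0},
  {"offset": [0,0,0],"spin": 0},
  {"offset": [0,0.007,0],"spin": 0},
  {"offset": [0,0.007,0],"spin": 0},
  {"offset": [0,0.007,0],"spin": 0},
])

```text
time_s: 46.95
ee_pos: [464.2, -35.6, 44.9]
ee_rot: [-179.0, 0.0, 77.4]
force: [-21.8, 6.6, 17.2]
gripper_width: 10.3
gripper_force: 25.1
```

Call:
arm_command([
  {"offset": [0,0.007,0],"spin": 0},
  {"offset": [0,0.0075,0],"spin": 0},
  {"offset": [0,0.0075,0],"spin": 0},
  {"offset": [0,0,0],"spin": 0},
  {"offset": [0,0,0],"spin": 0},
])

```text
time_s: 47.58
ee_pos: [494.3, -41.4, 46.2]
ee_rot: [179.8, -0.1, 77.5]
force: [1.0, 3.8, 0.9]
gripper_width: 10.0
gripper_force: 25.0
```

Call:
arm_command([
  {"offset": [0,0,0.0013],"spin": 0},
  {"offset": [0,0,0],"spin": 0},
  {"offset": [0,0,0],"spin": 0},
])

```text
time_s: 47.95
ee_pos: [493.9, -41.5, 44.6]
ee_rot: [179.9, -0.0, 77.5]
force: [2.6, 4.8, 0.0]
gripper_width: 10.0
gripper_force: 25.0
```

```bash
python3 -c "
from h import *
p=tool()[:3,3]; print(p,wj(p),env.state()['ee_rot'],env.state()['force'])"
```

```text
[493.88229006 -41.50152133  44.56503455] [-36.19347055 -49.8160617 ] [ 1.79878013e+02 -4.13395036e-02  7.74595807e+01] [2.62598066 4.82063386 0.03982577]
```

Call:
arm_command([
  {"offset": [0,-0.0005,0],"spin": 0},
  {"offset": [0,0,0],"spin": 0},
])

```text
time_s: 48.2
ee_pos: [493.7, -41.4, 44.6]
ee_rot: [179.8, -0.0, 77.5]
force: [2.9, 3.9, -0.6]
gripper_width: 9.7
gripper_force: 25.0
```

Call:
arm_command([
  {"offset": [0,0,0],"spin": 0},
  {"offset": [0,0,0],"spin": 0},
  {"offset": [0,0,0],"spin": 0},
], jaw=0.034)

```text
time_s: 48.58
ee_pos: [491.8, -41.9, 44.3]
ee_rot: [-180.0, 0.0, 77.4]
force: [0.5, -0.7, -0.4]
gripper_width: 33.7
gripper_force: 0.0
```

Call:
arm_command([
  {"offset": [0,0,-0.04],"spin": 0},
  {"offset": [-0.01,0,-0.05],"spin": 0},
  {"offset": [-0.02,0,-0.05],"spin": 0},
  {"offset": [-0.02,0,-0.05],"spin": 0},
  {"offset": [-0.01,0,-0.02],"spin": 0},
])

```text
time_s: 49.2
ee_pos: [479.8, -101.4, 257.7]
ee_rot: [179.7, 0.0, 77.4]
force: [0.5, -0.0, -1.0]
gripper_width: 34.0
gripper_force: 0.0
```

Call:
arm_command([
  {"offset": [0,0,0],"spin": 0},
  {"offset": [0,0,0],"spin": 0},
  {"offset": [0,0,0],"spin": 0},
])

```text
time_s: 49.58
ee_pos: [478.4, -99.6, 252.9]
ee_rot: [-179.8, -0.0, 77.5]
force: [-0.5, 0.3, -0.5]
gripper_width: 34.1
gripper_force: 0.0
```

```bash
python3 -c "
from h import *
im,P,mT=look('w11')
print('knob');blobs(P,70,84,(530,700,-130,130),20)
k=jw(40,0);print(k)
plan((*k,140,139.9,8),(*k,64,139.9,3))"
```

```text
49.575 [478.41640437 -99.60926278 252.88539177] [-1.79816913e+02 -1.90242732e-03  7.74804805e+01]
n 287 px [253.  13.] z [61.5 64.5 65.8] ctr [514.3  54.7] size [20.8  9.4] ang 78.1
n 286 px [328.  68.] z [57.3 61.4 70.8] ctr [575.7  -8.7] size [10.8 51.6] ang 40.4
n 303 px [253.  67.] z [62.9 64.4 65.8] ctr [504.1   7.9] size [24.1  9.8] ang 77.2
n 241 px [253. 120.] z [63.2 64.3 65.7] ctr [493.3 -41.1] size [22.6  9.9] ang 78.0
  tab top jig [-37.08798692  48.50218398]
  tab top jig [36.55497799 -0.13621571]
  tab top jig [-36.95958945   0.62449686]
  tab top jig [-36.85254477 -49.58824552]
bar
n 1976 px [331.  24.] z [41.  42.4 43.8] ctr [587.8  27.8] size [54.3 40.7] ang 77.2
n 2823 px [326. 108.] z [40.9 42.3 43.9] ctr [572.8 -42.1] size [90.  40.3] ang 77.8
bar x range [20.77006638 60.45856927]
 line 0.59 [310.  26.] [23.36446238 46.63947077]
knob
n 823 px [336.  61.] z [73.  76.2 77.6] ctr [580.8  -4.7] size [12.3 52.1] ang 50.6
[579.05184028  -9.35758456]
{"offset":[0.0137,0.0098,0.0142],"spin":-0.136},
{"offset":[0.0123,0.0116,0.0141],"spin":-0.136},
{"offset":[0.0106,0.0131,0.0142],"spin":-0.136},
{"offset":[0.0088,0.0144,0.0141],"spin":-0.137},
{"offset":[0.0066,0.0155,0.0142],"spin":-0.136},
{"offset":[0.0045,0.0163,0.0142],"spin":-0.136},
{"offset":[0.0023,0.0167,0.0141],"spin":-0.136},
{"offset":[0,0.0169,0.0142],"spin":-0.136},
--
{"offset":[0,0,0.0253],"spin":-0},
{"offset":[0,0,0.0254],"spin":-0},
{"offset":[0,0,0.0253],"spin":-0},
--
```

All three lines now sit within about 1 mm of the bar's front face. Next I'll check what is under the knob grip before grasping it.

```bash
python3 -c "
from h import *
mT=cam('wrist'); im,d=env.grab_frame('wrist'); P=cloud(d,mT)
k=jw(40,0); D=P[...,:2]-k; a=np.radians(-40.1); u=D@[np.cos(a),np.sin(a)]; v=D@[-np.sin(a),np.cos(a)]
for lo,hi in((-26,-20),(-20,-16),(-16,-12),(-12,-8),(-8,8),(8,12),(12,16),(16,20),(20,26)):
    m=(abs(u)<16)&(v>=lo)&(v<hi); print(lo,hi,m.sum(),np.round(np.nanpercentile(P[m][:,2],[5,50,95]),1) if m.sum() else '')
cv2.imwrite('pics/k.png',cv2.resize(im[20:120,270:390],None,fx=5,fy=5))
"
```

```text
-26 -20 204 [14.4 42.  43.6]
-20 -16 139 [18.2 42.  43.7]
-16 -12 138 [19.6 42.2 43.6]
-12 -8 133 [40.5 42.3 43.5]
-8 8 829 [41.7 70.1 77.4]
8 12 93 [74.9 76.4 77.3]
12 16 14 [57.1 58.8 59.5]
16 20 30 [40.8 42.9 58.3]
20 26 162 [40.8 42.3 43.5]
```

View pics/k.png

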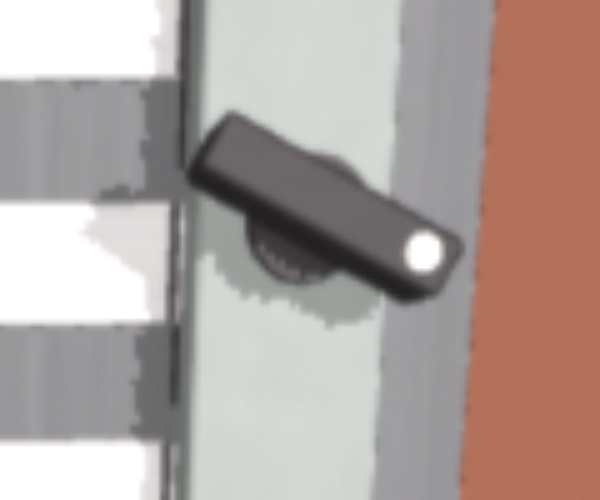

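The close-up shows the grip with the white dot at its +x end and a round collar under it, top ≈58 mm, so the fingertips must stay above 60. The knob and bar sit about 4.5 mm further in +y than my first jig fit, which was taken before the arm had settled. The blades are therefore about 4–5 mm off bay centre in y, inside the ±9 mm allowed.

```bash
python3 -c "
from h import *
k=(580.8,-4.7)
plan((*k,150,140.5,8),(*k,75.5,140.5,3))"
```

```text
{"offset":[0.0144,0.0099,0.0129],"spin":-0.137},
{"offset":[0.0129,0.0117,0.013],"spin":-0.138},
{"offset":[0.0111,0.0134,0.0129],"spin":-0.137},
{"offset":[0.0092,0.0148,0.013],"spin":-0.138},
{"offset":[0.0071,0.0159,0.0129],"spin":-0.137},
{"offset":[0.0049,0.0167,0.013],"spin":-0.138},
{"offset":[0.0025,0.0173,0.0129],"spin":-0.137},
{"offset":[0.0001,0.0174,0.0129],"spin":-0.138},
--
{"offset":[0,0,0.0248],"spin":0},
{"offset":[0,0,0.0249],"spin":0},
{"offset":[0,0,0.0248],"spin":0},
--
```

Call:
arm_command([
  {"offset": [0.0145,0.01,0.013],"spin": -0.1375},
  {"offset": [0.013,0.0115,0.013],"spin": -0.1375},
  {"offset": [0.011,0.0135,0.013],"spin": -0.1375},
  {"offset": [0.009,0.015,0.013],"spin": -0.1375},
  {"offset": [0.007,0.016,0.013],"spin": -0.1375},
])

```text
time_s: 50.35
ee_pos: [543.6, -40.3, 188.6]
ee_rot: [-180.0, -0.0, 117.1]
force: [0.2, -0.0, -0.4]
gripper_width: 34.0
gripper_force: 0.0
```

Call:
arm_command([
  {"offset": [0.005,0.0165,0.013],"spin": -0.1375},
  {"offset": [0.0025,0.0175,0.013],"spin": -0.1375},
  {"offset": [0,0.0175,0.013],"spin": -0.1375},
  {"offset": [0,0,0],"spin": 0},
  {"offset": [0,0,0],"spin": 0},
])

```text
time_s: 50.98
ee_pos: [581.3, -5.3, 150.6]
ee_rot: [-180.0, -0.0, 140.4]
force: [0.2, 0.3, 0.4]
gripper_width: 34.0
gripper_force: 0.0
```

Call:
arm_command([
  {"offset": [0,0,0],"spin": 0},
  {"offset": [0,0,0],"spin": 0},
  {"offset": [0,0,0],"spin": 0},
  {"offset": [0,0,0],"spin": 0},
])

```text
time_s: 51.48
ee_pos: [581.5, -5.2, 150.6]
ee_rot: [180.0, 0.0, 140.5]
force: [0.1, 0.4, 0.9]
gripper_width: 33.6
gripper_force: 0.0
```

```bash
python3 -c "
from h import *
print(env.state()['ee_pos'],env.state()['ee_rot'])
mT=cam('wrist'); im,d=env.grab_frame('wrist'); P=cloud(d,mT); cv2.imwrite('pics/w12.png',im)
blobs(P,70,84,(530,640,-60,60),20)
plan((580.8,-4.7,75.5,140.5,3))"
```

```text
[581.50926278  -5.21553044 150.58785528] [1.79997296e+02 1.22938638e-02 1.40460618e+02]
n 1134 px [253. 208.] z [74.6 76.2 77.4] ctr [580.8  -4.1] size [11.5 51.2] ang 50.3
{"offset":[0.0003,0,0.025],"spin":-0},
{"offset":[0.0003,-0.0001,0.025],"spin":-0},
{"offset":[0.0003,0,0.025],"spin":-0.001},
--
```

View pics/w12.png

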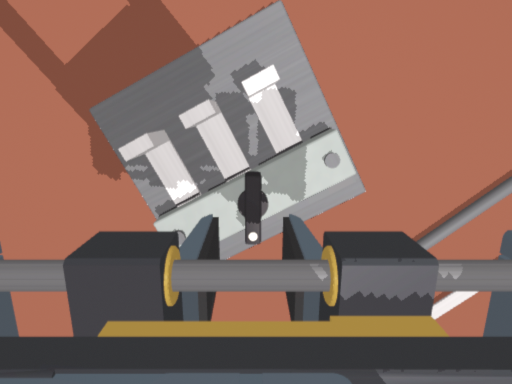

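The view shows the grip centred between the fingers (u≈253) and aligned with them, with all three blades in their bays. Descend and grip.

Call:
arm_command([
  {"offset": [0,0,0.025],"spin": 0},
  {"offset": [0,0,0.025],"spin": 0},
  {"offset": [0,0,0.024],"spin": 0},
  {"offset": [0,0,0],"spin": 0},
  {"offset": [0,0,0],"spin": 0},
])

```text
time_s: 52.15
ee_pos: [582.2, -5.1, 77.3]
ee_rot: [180.0, 0.1, 140.5]
force: [-0.5, -0.5, 0.3]
gripper_width: 34.0
gripper_force: 0.0
```

Call:
arm_command([
  {"offset": [0,0,0],"spin": 0},
  {"offset": [0,0,0],"spin": 0},
  {"offset": [0,0,0],"spin": 0},
  {"offset": [0,0,0],"spin": 0},
], jaw=0.004)

```text
time_s: 52.65
ee_pos: [582.7, -4.3, 77.2]
ee_rot: [179.8, 0.1, 140.5]
force: [1.7, 4.7, 2.4]
gripper_width: 12.2
gripper_force: 25.0
```

Call:
arm_command([
  {"offset": [0,0,0],"spin": -0.14},
  {"offset": [0,0,0],"spin": -0.14},
  {"offset": [0,0,0],"spin": -0.14},
  {"offset": [0,0,0],"spin": 0},
])

```text
time_s: 53.15
ee_pos: [583.0, -3.7, 77.2]
ee_rot: [179.8, 0.2, 164.6]
force: [3.3, 6.6, 2.3]
gripper_width: 11.6
gripper_force: 25.0
```

Call:
arm_command([
  {"offset": [0,0,0],"spin": -0.165},
  {"offset": [0,0,0],"spin": -0.165},
  {"offset": [0,0,0],"spin": -0.165},
  {"offset": [0,0,0],"spin": -0.165},
  {"offset": [0,0,0],"spin": 0},
])

```text
time_s: 53.78
ee_pos: [582.9, -2.8, 77.2]
ee_rot: [179.9, 0.3, -157.7]
force: [2.6, 9.3, 2.1]
gripper_width: 11.6
gripper_force: 25.0
```

Call:
arm_command([
  {"offset": [0,0,0],"spin": -0.07},
  {"offset": [0,0,0],"spin": 0},
  {"offset": [0,0,0],"spin": 0},
])

```text
time_s: 54.15
ee_pos: [582.8, -2.7, 77.2]
ee_rot: [179.9, 0.3, -153.7]
force: [2.6, 9.4, 1.7]
gripper_width: 11.9
gripper_force: 25.0
```

```bash
python3 -c "
from h import *
s=env.state(); print(s['ee_pos'],s['ee_rot'],s['force'],s['torque'],s['qpos'],s['time_s'])
mT=cam('wrist'); im,d=env.grab_frame('wrist'); P=cloud(d,mT); cv2.imwrite('pics/w13.png',im)
blobs(P,66,84,(530,640,-60,60),20)
for q,r in blobs(P,56,72,(430,540,-120,120),30): print('tab jig',wj(r[0]))
"
```

```text
[582.8300271   -2.69435305  77.20243726] [ 179.87274088    0.26405359 -153.69795004] [2.61974284 9.37841093 1.66660729] [ 1.92938358 -0.58160106  0.0786477 ] [  -1.52561886   26.48292376  100.52755397    0.29598024   52.81577902
 -118.00648925] 54.15
n 1940 px [250. 228.] z [69.4 76.2 81.9] ctr [571.9  -9.4] size [29.4 31. ] ang 68.8
n 108 px [251. 294.] z [74.9 76.4 77.4] ctr [602.    5.8] size [ 3.9 11.6] ang 30.3
n 1278 px [263.  55.] z [61.2 64.3 65.5] ctr [493.4 -41.2] size [24.  10.3] ang 77.7
n 1155 px [342. 122.] z [60.  64.3 65.4] ctr [504.   8.] size [24.4 10.3] ang 77.6
n 1094 px [411. 183.] z [58.4 64.3 65.4] ctr [515.1  56.6] size [25.5 10.3] ang 77.9
tab jig [-36.70654964 -49.61948638]
tab jig [-37.03504716   0.69499424]
tab jig [-36.74290863  50.55603418]
```

Call:
arm_command([
  {"offset": [0,0,0],"spin": -0.03},
  {"offset": [0,0,0],"spin": 0},
  {"offset": [0,0,0],"spin": 0},
])

```text
time_s: 54.58
ee_pos: [582.8, -2.6, 77.2]
ee_rot: [179.9, 0.3, -152.0]
force: [2.4, 9.2, 1.7]
gripper_width: 11.9
gripper_force: 25.0
```

Call:
arm_command([
  {"offset": [0,0,0],"spin": 0.165},
  {"offset": [0,0,0],"spin": 0.165},
  {"offset": [0,0,0],"spin": 0.165},
  {"offset": [0,0,0],"spin": 0.165},
  {"offset": [0,0,0],"spin": 0.165},
])

```text
time_s: 55.2
ee_pos: [582.9, -3.8, 77.2]
ee_rot: [179.8, 0.1, 160.5]
force: [2.7, 5.9, 2.3]
gripper_width: 12.0
gripper_force: 25.0
```

Call:
arm_command([
  {"offset": [0,0,0],"spin": 0.165},
  {"offset": [0,0,0],"spin": 0.165},
  {"offset": [0,0,0],"spin": 0.165},
  {"offset": [0,0,0],"spin": 0.165},
  {"offset": [0,0,0],"spin": 0.165},
])

```text
time_s: 55.82
ee_pos: [582.1, -4.7, 77.2]
ee_rot: [179.9, 0.0, 113.3]
force: [0.9, 2.7, 4.0]
gripper_width: 12.0
gripper_force: 25.0
```

Call:
arm_command([
  {"offset": [0,0,0],"spin": 0.165},
  {"offset": [0,0,0],"spin": 0.165},
  {"offset": [0,0,0],"spin": 0.05},
  {"offset": [0,0,0],"spin": 0},
  {"offset": [0,0,0],"spin": 0},
])

```text
time_s: 56.45
ee_pos: [581.6, -4.9, 77.2]
ee_rot: [180.0, -0.0, 91.8]
force: [-0.3, 3.4, 5.2]
gripper_width: 11.9
gripper_force: 25.0
```

Call:
arm_command([
  {"offset": [0,0,0],"spin": 0},
  {"offset": [0,0,0],"spin": 0},
  {"offset": [0,0,0],"spin": 0},
  {"offset": [0,0,0],"spin": 0},
], jaw=0.05)

```text
time_s: 56.95
ee_pos: [581.4, -5.3, 76.2]
ee_rot: [-180.0, 0.0, 91.8]
force: [-0.6, 0.9, -0.9]
gripper_width: 48.4
gripper_force: 0.0
```

Call:
arm_command([
  {"offset": [0,0,-0.04],"spin": 0},
  {"offset": [0,0,-0.05],"spin": 0},
  {"offset": [-0.05,0,-0.05],"spin": 0},
  {"offset": [-0.03,0,-0.03],"spin": 0},
  {"offset": [0,0,0],"spin": 0},
])

```text
time_s: 57.58
ee_pos: [585.1, -81.1, 243.2]
ee_rot: [179.7, 0.1, 91.6]
force: [1.1, 0.7, -0.6]
gripper_width: 50.2
gripper_force: 0.0
```

Call:
arm_command([
  {"offset": [0,0,0],"spin": 0},
  {"offset": [0,0,0],"spin": 0},
  {"offset": [0,0,0],"spin": 0},
  {"offset": [0,0,0],"spin": 0},
  {"offset": [0,0,0],"spin": 0},
])

```text
time_s: 58.2
ee_pos: [583.8, -79.0, 240.4]
ee_rot: [-180.0, 0.0, 91.8]
force: [0.4, 0.0, 0.5]
gripper_width: 50.1
gripper_force: 0.0
```

```bash
python3 -c "
from h import *
im,P,mT=look('w14')
print('knob');blobs(P,70,84,(530,700,-130,130),20)
print('plate');blobs(P,8,90,(380,720,-130,150),500)
im,d=env.grab_frame('top'); Q=cloud(d,cam('top')); print('tray'); blobs(Q,20,60,(405,545,268,445),4)
"
```

```text
58.2 [583.83392044 -79.03165138 240.43146211] [-1.79980433e+02  2.72615557e-03  9.17978061e+01]
n 389 px [181.  34.] z [58.5 64.3 65.6] ctr [515.2  56.4] size [24.2 10.3] ang 78.6
n 330 px [170.  89.] z [59.  64.2 65.6] ctr [504.1   7.9] size [23.9 10.6] ang 76.4
n 98 px [242. 106.] z [57.2 58.2 59.4] ctr [572.2  -5.1] size [ 4.9 18.7] ang 1.5
n 80 px [260. 106.] z [57.1 58.6 59.6] ctr [590.   -4.6] size [18.8  4.7] ang 88.6
n 310 px [161. 141.] z [57.9 64.2 65.4] ctr [493.5 -41.2] size [24.2 10.7] ang 78.1
  tab top jig [-36.54578403  50.39159292]
  tab top jig [-36.88718685   0.6305244 ]
  tab top jig [32.3741652   2.71864381]
  tab top jig [49.66577649  6.98714136]
  tab top jig [-36.65067057 -49.63494573]
bar
n 5624 px [252.  99.] z [41.  42.4 43.9] ctr [581.   -4.6] size [168.  40.] ang 77.9
bar x range [21.00131314 60.71053559]
 line 0.94 [240.  60.] [18.75720418 48.1793901 ]
knob
n 740 px [251. 104.] z [74.6 76.3 77.6] ctr [581.1  -4.6] size [11.9 52. ] ang 2.2
plate
n 27254 px [216.  92.] z [13.3 15.7 64. ] ctr [541.8   3.7] size [182.6 175.4] ang 77.9
tray
n 39 px [142. 205.] z [22.2 33.2 41. ] ctr [543.8 305.8] size [72.9  3.9] ang 87.5
n 22 px [104. 220.] z [26.1 32.3 37.1] ctr [493.7 407.5] size [32.7  3.9] ang 65.4
n 17 px [122. 223.] z [31.4 34.8 38.5] ctr [486.1 356.1] size [35.   2.8] ang 72.9
n 22 px [142. 222.] z [30.6 34.3 39.1] ctr [490.  295.1] size [31.9  3.9] ang 64.8
n 22 px [101. 227.] z [30.1 35.4 40.4] ctr [473.5 415.6] size [33.6  3.9] ang 65.8
n 22 px [139. 229.] z [30.4 34.  39.7] ctr [470.  304.4] size [34.1  4. ] ang 65.1
n 21 px [119. 230.] z [23.3 33.6 36. ] ctr [465.6 363.1] size [34.3  3.7] ang 72.6
n 8 px [ 94. 250.] z [32.4 36.1 37.5] ctr [406.7 431.4] size [ 0.2 20.6] ang 1.2
```

View pics/w14.png

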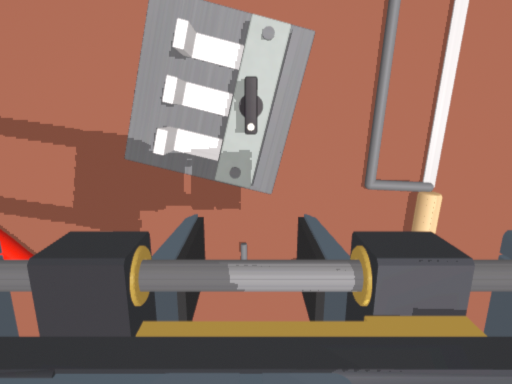

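The final view shows the knob turned forward with its dot towards the right side of the jig (−y, (250,127)), at 1.32 rad. All three blades are in their bays with lines at 19.2–19.9 mm in the corrected jig frame and y = 46, −4 and −54 mm. The offcuts are still in the tray.

```bash
python3 -c "
from h import *
print(env.job_done())"
```

```text
the job is handed in; nothing more can be done
None
```

I handed the job in at about 58 s: the three offcuts are in the tray, the three blades are in their bays with lines within about 1 mm of the bar's front face, and the knob was turned back to about −0.70 rad then forward to about 1.32 rad (the hand-in returned no verdict).

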